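# Scrape the loose chips off the work plate into its trough

## Robot

A 6-joint arm with a two-finger parallel gripper is mounted at the origin on the work surface. World frame = base frame: x ahead of the robot, y to its left, z up, the work surface at z = 0. Lengths are in m, angles in rad, forces in N, time in s.
With the tool pointing down it reaches from about 0.25 to 0.775 m from the base axis. Payload 4 kg.
Tool frame: the origin (TCP) lies midway between the tips of the shut fingers; the grasp point (between the pads) lies bot.grip_depth behind it (bot.grip_depth is the distance from the TCP to the grasp point, in m); z points along the fingers, y is the line along which they close (so a half turn about z gives the same grasp; the last joint's range is limited). The gripper opens to 85 mm and grips with 20 to 120 N. Pads are 22 mm wide; open, the fingers measure 114 mm over their backs; the gripper's body (76 mm by 85 mm) begins 54 mm behind the grasp point. The pads swing forward as they close: fully open they stand 13 mm farther back than shut.
Start: joints at [1.122, 0.087, 1.371, -0, 1.684, -0.103], TCP at [0.186, 0.517, 0.197] pointing down, gripper open.
Joint ranges: [-3.1, 3.1], [-0.76, 2.03], [0.27, 2.55], [-1.08, 4.22], [0.17, 2.65], [-2.57, 2.57]. Speed limits (rad/s): [2.79, 2.79, 3.14, 3.14, 3.14, 3.14].

## Interface

Orientations are given as a unit quaternion [x, y, z, w].
In Python, from bench import bot gives the robot as it stands.
- The arm moves only by the tool drive_tool, never from a script. Its argument "deltas" is a list that holds one entry, the list of rows, each a list of 6 numbers: the shift along the tool's x, y, z in units of 0.06 m (1.0 is 0.06 m), then the turn, a rotation vector about the tool's x, y, z in units of 10 degrees (1.0 is 10 degrees). In form: [[[tx, ty, tz, ax, ay, az], ...]]. A call has 1 to 10 rows; each row shifts and turns the commanded pose from where the row before left it, along the tool's axes as they then stand; what a row does not reach is not made up. A row lasts 1/8 s, in which the tool goes at most 62.5 mm and 10.7 degrees, less where a joint would pass 70% of its speed; a pose out of reach is approached as far as the arm can. A call with a number of a shift or a turn outside -1 to 1 is refused whole. A call with a gripper value outside its range is refused whole. "fingers" is the opening, from 0 (shut) to 1 (fully open), set as the call begins (left out, the last holds). The fingers move at their own pace and stop on an object; "force" is the grip in N (left out, the last holds). Time passes only in rows, so rows that do not move let the fingers close. It gives the time, the measured TCP pose, the force, the opening and the grip force at its end, in the units of the state.
- bot.state(): the state, without advancing time (a new reading comes with each control period).
- bot.snapshot(name): name is "scene" or "side" or "wrist"; returns a dict with "img" (400x640x3 uint8, red, green, blue), "mtx" (3x3 intrinsics, pixels), "R" (3x3) and "t" (3): a world point X has camera coordinates R X + t. Camera axes: x right, y down, z forward; pixel columns grow to the right and rows downward; lengths in m; the calibration is good to about 2 mm. A picture is of the moment at which its call begins. There is no depth.
- bot.hand_in(): hands the job in; it is judged then, once.
Trained networks look in a picture, given as the dict that the camera call returned (one of the last four; its "shot" number tells which), for a name from the list of things; names that differ only in an ending like _2 or _b are one class to them, and where a whole thing is asked for, a point or a joint stands for the part that bears it (a point fixed in the world has none). Each returns a list of dicts, best first, with "conf" (0 to 1); they miss things now and then, are a little off and sometimes report something else, mostly with a low value. They report only what shows in the picture. A call takes as long as a camera call.
- bot.search_frame(picture, name): "extent" ([left, top, right, bottom] as shares, 0 to 1, of the picture: columns of its width, rows of its height, round what is visible of it).
- bot.silhouettes(picture, name): "mask" (400x640 bool, what is visible of it) and "extent" ([left, top, right, bottom] as shares, 0 to 1, of the picture: columns of its width, rows of its height, round what is visible of it).
- bot.place_of(picture, name): "at" ([column, row] as shares, 0 to 1, of the picture: columns of its width, rows of its height: a listed point, or the origin of a listed thing).
The state is a dict: "time_s": time; "joint_positions": joint angles; "joint_vel": joint speeds; "joint_torque": joint torques, N m; "eef_pos": TCP position; "tool_rot": TCP orientation; "force": force on the tool from outside, world axes, zero at the start; "ft_torque": the same for the moment, N m; "gripper_width": opening from 0.0 (shut) to 1.0 (fully open); "gripper_force": force on a finger pad.
Only numpy, scipy, OpenCV 4.12 (cv2) and the standard library are available. Lean on these libraries where they do the work, as an engineer would, in place of code of your own. Each camera call takes 0.05 s, during which the arm holds its last target. There are 200 camera calls.

## Task

Pick up the T-shaped scraper block that lies flat on the bench, stand it upright on its wide foot on the bench and let go, then take it again by its upright handle and use it to push all five loose chips off the raised plate, past the clamp post, into the trough at the plate's open edge; touch the chips only with the scraper and do not knock the post. Then stand the scraper on its foot in the middle of the rubber parking pad, square to it, with its round thumb pad facing the side of the pad's pointed tab, and let go. Leave the spool, tin, jar and beaker where they are.

Things in the scene. Friction and masses are not known exactly. Their poses are not given: they have to be found in the camera images.
- scraper: T-shaped grey scraper block, 160 g, 24 mm thick: foot 76 x 16 mm, handle 42 wide x 56 mm long. Starts lying flat. Origin: middle of the foot's flat end, on the face it first lies on. +x runs from foot end to handle (0-16 foot, 16-72 handle; x points up when it stands on its foot), y along the 76 mm width, z through the thickness (0-24) to the face with the thumb pad.
- scraper_edge (a point): Centre of the scraper's flat foot end (76 x 24 mm), the face it stands on; axes as scraper.
- scraper_grip (a point): Middle of the scraper's handle thickness, 50 mm above the foot end; axes as scraper.
- scraper_thumb (a point): Centre of the round black thumb pad (22 mm) on one broad face of the handle, 50 mm from the foot end, 12 mm off the mid-plane; axes as scraper.
- plate: Fixed raised aluminium plate; z up, origin on the bench plane, +x towards its trough. Deck top z = 30 mm, x -140 to 45, y -110 to 110, inside lips 6 wide and 6 high on the back (-x) and both y sides. The +x edge is open and drops into the trough: x 45 to 105, y -112 to 112, floor z 4, far wall top z 34, end walls z 30.
- post: Fixed round board-clamp post standing on the plate's deck, 24 mm diameter, 50 mm high; origin at the centre of its foot, on the deck.
- pad: Thin fixed black rubber parking pad on the bench, 48 mm (x) x 100 mm (y) x 3 mm, origin under its centre; z up; a flat pointed tab sticks out in the middle of its -x long side.
- pad_tab (a point): Point of the pad's tab, 39.5 mm from the pad's centre along pad -x.
- chip1: Loose black electronic chip with metal legs, 16 x 14 x 7 mm, 10 g, one of five alike lying on the plate's deck; origin at the centre of its underside.
- chip2: Loose black electronic chip with metal legs, 16 x 14 x 7 mm, 10 g, one of five alike lying on the plate's deck; origin at the centre of its underside.
- chip3: Loose black electronic chip with metal legs, 16 x 14 x 7 mm, 10 g, one of five alike lying on the plate's deck; origin at the centre of its underside.
- chip4: Loose black electronic chip with metal legs, 16 x 14 x 7 mm, 10 g, one of five alike lying on the plate's deck; origin at the centre of its underside.
- chip5: Loose black electronic chip with metal legs, 16 x 14 x 7 mm, 10 g, one of five alike lying on the plate's deck; origin at the centre of its underside.
- spool: Bystander: steel solder spool, 60 dia x 46 high mm, upright on the bench; origin at the centre of its underside.
- tin: Bystander: brass tip-cleaner tin, 58 dia x 40 high mm, upright on the bench; origin at the centre of its underside.
- jar: Bystander: amber jar with a black cap, 40 dia x 45 high mm, upright on the bench; origin at the centre of its underside.
- beaker: Bystander: green plastic beaker, 52 dia x 50 high mm, upright on the bench; origin at the centre of its underside.

How it is judged:
By the outcome, as a careful person would: the job done as asked, in the order asked, and still so for the second after the job is handed in, with the robot touching nothing.
It also fails if it takes over 72 s, if anything falls off the work surface, if the arm or the gripper's body presses on something with over 40 N, if the wrist force passes 120 N, or if a joint passes its speed limit or range.

## Working session

There is one attempt and no reset: what is moved stays moved. The work goes in short steps, Python scripts to look and compute and a tool call to move; the robot and the scene stay as the last step left them, time stands still between calls to the robot, and variables do not carry over. Pictures are saved under pics/ and viewed, at most 10 in all, crops included, and the job is handed in when it is done.

Besides the shell and the picture viewer there is one more tool, called after "Call:" by a JSON object that holds its "name" and its "arguments". drive_tool: Moves the arm, as the interface text tells. Its arguments: {"type":"object","properties":{"deltas":{"type":"array"},"fingers":{"type":"number"},"force":{"type":"number"}},"required":["deltas"]}

```bash
mkdir -p pics; cat > h.py <<'E'
import numpy as np, cv2
from bench import bot
from scipy.spatial.transform import Rotation as Rn
def snap(n,f=None):
    p=bot.snapshot(n)
    if f: cv2.imwrite('pics/'+f,p['img'][:,:,::-1])
    return p
def ray(p,at,z):
    u=np.array([at[0]*640,at[1]*400,1.])
    d=p['R'].T@np.linalg.solve(p['mtx'],u); c=-p['R'].T@p['t']
    return c+d*(z-c[2])/d[2]
def tri(ps,ats):
    A=[];b=[]
    for p,at in zip(ps,ats):
        d=p['R'].T@np.linalg.solve(p['mtx'],np.array([at[0]*640,at[1]*400,1.])); d/=np.linalg.norm(d)
        P=np.eye(3)-np.outer(d,d); A.append(P); b.append(P@(-p['R'].T@p['t']))
    return np.linalg.lstsq(np.vstack(A),np.hstack(b),rcond=None)[0]
def proj(p,X):
    q=p['mtx']@(p['R']@np.array(X)+p['t']); return q[:2]/q[2]
E
cat > a.py <<'E'
from h import *
np.set_printoptions(precision=4,suppress=True)
print(bot.state(),bot.grip_depth)
S={n:snap(n,n+'0.png') for n in('scene','side')}
Z=dict(scraper=0,scraper_edge=.012,scraper_grip=.012,scraper_thumb=.024,plate=0,post=.03,pad=0,pad_tab=.003,chip1=.03,spool=0,tin=0,jar=0,beaker=0)
for k,z in Z.items():
    for n,p in S.items():
        r=bot.place_of(p,k)
        print(k,n,[(round(d['conf'],2),ray(p,d['at'],z)[:2].round(4).tolist()) for d in r][:7])
E
python3 a.py
```

```text
{'time_s': 0.0, 'joint_positions': array([ 1.1219,  0.088 ,  1.3723,  0.    ,  1.6836, -0.1031]), 'joint_vel': array([ 0.0027, -0.0014, -0.001 , -0.0006, -0.001 ,  0.0012]), 'joint_torque': array([  0.0019, -35.1861, -31.3277,   0.0001,   0.0106,   0.    ]), 'eef_pos': array([0.1862, 0.5169, 0.1957]), 'tool_rot': array([ 0.172 ,  0.9851, -0.0011, -0.0003]), 'force': array([-0.1267,  0.17  , -0.5514]), 'ft_torque': array([-0.0128,  0.0164,  0.0416]), 'gripper_force': 0.0, 'gripper_width': 1.001448804243797} 0.0187
scraper scene [(0.71, [0.4748, 0.1495])]
scraper side [(0.83, [0.4904, 0.1459]), (0.22, [0.5927, -0.063])]
scraper_edge scene [(0.89, [0.4869, 0.1454])]
scraper_edge side [(0.71, [0.4786, 0.1388])]
scraper_grip scene [(0.88, [0.5345, 0.1565]), (0.63, [0.5713, 0.1598])]
scraper_grip side [(0.77, [0.5337, 0.1534])]
scraper_thumb scene [(0.73, [0.5291, 0.156])]
scraper_thumb side [(0.96, [0.5275, 0.1446]), (0.25, [0.6675, 0.232])]
plate scene [(0.89, [0.573, -0.1655]), (0.18, [0.609, 0.2791])]
plate side [(0.92, [0.5798, -0.1722])]
post scene [(0.78, [0.5127, -0.1587])]
post si
[... 198 characters left out ...]
, 0.1673])]
chip1 scene [(0.61, [0.5065, -0.2463]), (0.5, [0.5816, -0.224]), (0.45, [0.5966, -0.1748]), (0.44, [0.5757, -0.0863]), (0.37, [0.5137, -0.1104])]
chip1 side [(0.65, [0.571, -0.0882]), (0.59, [0.5088, -0.249]), (0.46, [0.5923, -0.1787]), (0.44, [0.5761, -0.2275]), (0.42, [0.5159, -0.1185]), (0.18, [0.5262, 0.1329])]
spool scene [(0.94, [0.6968, 0.2565]), (0.62, [0.6098, 0.0557])]
spool side [(0.6, [0.688, 0.2593]), (0.58, [0.5866, 0.1622])]
tin scene [(0.67, [0.6045, 0.2723])]
tin side [(0.76, [0.6078, 0.2702])]
jar scene [(0.84, [0.6093, 0.0621])]
jar side [(0.62, [0.6036, 0.0533]), (0.57, [0.5422, 0.1888])]
beaker scene [(0.8, [0.71, 0.105])]
beaker side [(0.67, [0.709, 0.096])]
```

View pics/scene0.png

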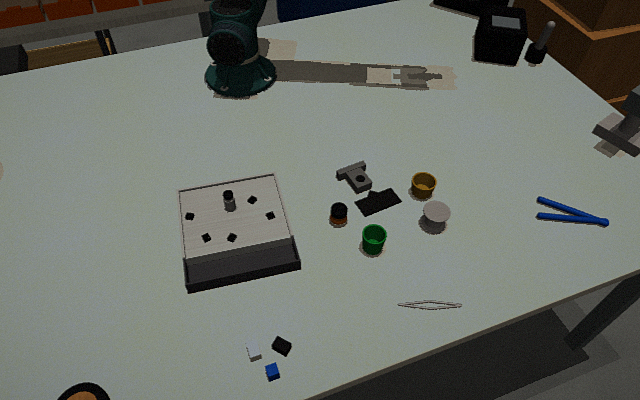

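View pics/side0.png

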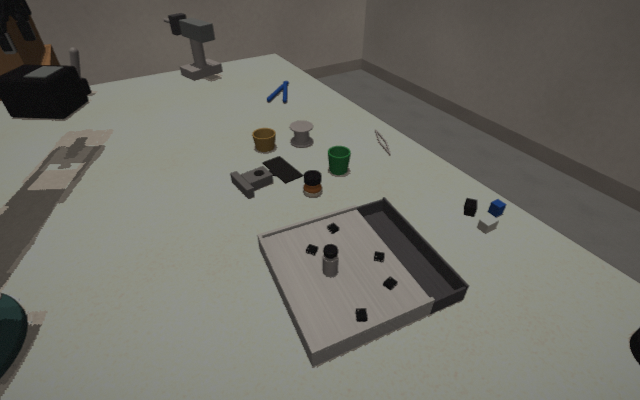

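The scene picture shows the plate at about (235,235) px with its trough on the far side. The scraper is at (355,177) px with its thumb pad up, the pad at (378,202) px with its tab toward the robot, and the jar, beaker, tin and spool around the pad. The side picture agrees. Next I'll bring the wrist camera over the area.

```bash
cat >> h.py <<'E'
def Rd(yaw,tilt=0):  # tool down, tool x at yaw; tilt>0: tool z points outward along yaw (rad)
    return Rn.from_euler('z',yaw)*Rn.from_quat([1,0,0,0])*Rn.from_euler('y',tilt)
def rows(p1,R1,n,start=None):
    """rows from start (p,R) (default measured) to (p1,R1), straight and even, in n rows; prints, returns simulated end"""
    if start is None:
        s=bot.state(); start=(s['eef_pos'],Rn.from_quat(s['tool_rot']))
    p0,R0=np.array(start[0]),start[1]; p1=np.array(p1); rv=(R0.inv()*R1).as_rotvec()
    if isinstance(n,tuple): n,rv=n[0],np.array(n[1])
    p,R=p0.copy(),R0; out=[]
    for i in range(1,n+1):
        tp,tR=p0+(p1-p0)*i/n,R0*Rn.from_rotvec(rv*i/n)
        t=np.round(R.inv().apply(tp-p)/.06,2); a=np.round(np.degrees((R.inv()*tR).as_rotvec())/10,2)
        p=p+R.apply(t*.06); R=R*Rn.from_rotvec(np.radians(a*10)); out.append((np.r_[t,a]+0.).tolist())
    print('[['+',\n'.join(str(o) for o in out)+']]', 'end',p.round(4)); return p,R
E
python3 -c "
from h import *
s=bot.state()
R0=Rn.from_quat(s['tool_rot']);rv=(R0.inv()*Rd(0)).as_rotvec();print(rv)
rows([.46,.08,.36],Rd(0),18)"
```

```text
[ 4.77265787e-05 -1.57252049e-04  2.79584182e+00]
[[[-0.38, -0.3, -0.15, 0.0, 0.0, 0.89],
[-0.41, -0.23, -0.15, 0.0, 0.0, 0.89],
[-0.45, -0.17, -0.15, 0.0, 0.0, 0.89],
[-0.47, -0.09, -0.15, 0.0, 0.0, 0.89],
[-0.47, -0.02, -0.15, 0.0, 0.0, 0.89],
[-0.48, 0.05, -0.16, 0.0, 0.0, 0.89],
[-0.46, 0.13, -0.15, 0.0, 0.0, 0.89],
[-0.44, 0.19, -0.15, 0.0, 0.0, 0.89],
[-0.4, 0.26, -0.15, 0.0, 0.0, 0.89],
[-0.35, 0.32, -0.15, 0.0, 0.0, 0.89],
[-0.3, 0.37, -0.15, 0.0, 0.0, 0.89],
[-0.24, 0.41, -0.15, 0.0, 0.0, 0.89],
[-0.18, 0.45, -0.15, 0.0, 0.0, 0.89],
[-0.1, 0.47, -0.15, 0.0, 0.0, 0.89],
[-0.03, 0.47, -0.15, 0.0, 0.0, 0.89],
[0.04, 0.48, -0.16, 0.0, 0.0, 0.89],
[0.12, 0.46, -0.15, 0.0, 0.0, 0.89],
[0.19, 0.44, -0.15, 0.0, 0.0, 0.89]]] end [0.4601 0.08   0.3601]
```

Call:
{"name": "drive_tool", "arguments": {"deltas": [[[-0.38,-0.3,-0.15,0,0,0.89],[-0.41,-0.23,-0.15,0,0,0.89],[-0.45,-0.17,-0.15,0,0,0.89],[-0.47,-0.09,-0.15,0,0,0.89],[-0.47,-0.02,-0.15,0,0,0.89],[-0.48,0.05,-0.16,0,0,0.89],[-0.46,0.13,-0.15,0,0,0.89],[-0.44,0.19,-0.15,0,0,0.89],[-0.4,0.26,-0.15,0,0,0.89],[-0.35,0.32,-0.15,0,0,0.89]]], "fingers": 1.0}}

```text
time_s: 2.65
eef_pos: [0.3388, 0.2737, 0.288]
tool_rot: [0.815, 0.58, 0.0, -0.0]
force: [0.0, 0.8, -0.5]
gripper_width: 0.999
gripper_force: 0.0
```

Call:
{"name": "drive_tool", "arguments": {"deltas": [[[-0.3,0.37,-0.15,0,0,0.89],[-0.24,0.41,-0.15,0,0,0.89],[-0.18,0.45,-0.15,0,0,0.89],[-0.1,0.47,-0.15,0,0,0.89],[-0.03,0.47,-0.15,0,0,0.89],[0.04,0.48,-0.16,0,0,0.89],[0.12,0.46,-0.15,0,0,0.89],[0.19,0.44,-0.15,0,0,0.89],[0,0,0,0,0,0]]]}}

```text
time_s: 3.78
eef_pos: [0.4609, 0.0788, 0.3604]
tool_rot: [1.0, -0.001, 0.0, 0.0]
force: [-0.1, -0.1, 0.5]
gripper_width: 1.0
gripper_force: 0.0
```

```bash
python3 -c "
from h import *
p=snap('wrist','w1.png'); print((-p['R'].T@p['t']).round(3),bot.state()['eef_pos'],bot.state()['joint_positions'].round(3))
for k,z in dict(scraper=0,scraper_edge=.012,scraper_grip=.012,scraper_thumb=.024,plate=0,post=.03,pad=0,pad_tab=.003,chip1=.03,jar=0).items():
    print(k,[(round(d['conf'],2),ray(p,d['at'],z)[:2].round(4).tolist()) for d in bot.place_of(p,k)][:6])
"
```

```text
[0.543 0.08  0.538] [0.46026508 0.07968951 0.36009208] [ 5.000e-02 -7.200e-02  1.208e+00  1.000e-03  2.005e+00  1.621e+00]
scraper [(0.71, [0.4783, 0.1515])]
scraper_edge [(0.85, [0.4803, 0.1516]), (0.5, [0.58, -0.2377])]
scraper_grip [(0.91, [0.5285, 0.1489])]
scraper_thumb [(0.57, [0.535, 0.1498])]
plate [(0.97, [0.5779, -0.1643]), (0.31, [0.5062, -0.2707])]
post [(0.66, [0.5183, -0.1553])]
pad [(0.94, [0.5917, 0.1746])]
pad_tab [(0.62, [0.5514, 0.1685])]
chip1 [(0.69, [0.6, -0.1685]), (0.58, [0.513, -0.2447]), (0.5, [0.576, -0.2217]), (0.49, [0.5139, -0.1038]), (0.41, [0.5698, -0.0792])]
jar [(0.66, [0.6138, 0.0585])]
```

View pics/w1.png

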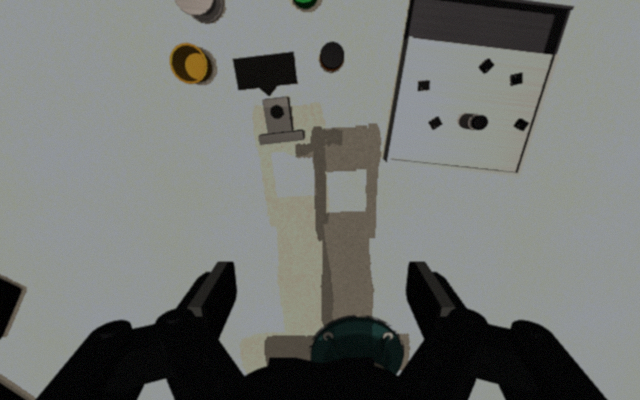

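The wrist picture (up is world +x, left is +y) shows the pad at (266,71) px with its tab pointing down at (268,95). The scraper is at (280,120) with its foot nearest the robot. The plate's back corners are at (387,160) and (518,172), and the post foot is near (465,121). Next I'll measure the yaws.

```bash
cat > m.py <<'E'
from h import *
p=snap('wrist')
g=lambda u,v,z: ray(p,(u/640,v/400),z)[:2]
for k,z in(('pad',.003),('scraper',.024),('plate',.034)):
    r=bot.silhouettes(p,k)[0]; m=r['mask'].astype(np.uint8)
    c=max(cv2.findContours(m,0,cv2.CHAIN_APPROX_NONE)[0],key=cv2.contourArea)[:,0]
    W=np.array([g(u,v,z) for u,v in c]).astype(np.float32)
    rect=cv2.minAreaRect(W*1000); print(k,round(r['conf'],2),rect)
    q=cv2.approxPolyDP(c.reshape(-1,1,2),4,True)[:,0]; print(q.tolist(),[g(*x,z).round(4).tolist() for x in q])
for q in[(387,160),(518,172)]: print('back corner',g(*q,.036))
cv2.imwrite('pics/z.png',cv2.resize(p['img'][0:190,220:600,::-1],None,fx=2.1,fy=2.1,interpolation=cv2.INTER_CUBIC))
E
python3 m.py
```

```text
pad 0.61 ((589.9893188476562, 172.978271484375), (61.500858306884766, 101.21864318847656), 6.759589672088623)
[[293, 51], [234, 57], [239, 86], [259, 85], [270, 93], [279, 83], [297, 81]] [[0.6233, 0.1278], [0.6144, 0.224], [0.5705, 0.2196], [0.5721, 0.186], [0.5596, 0.1683], [0.5752, 0.1525], [0.5783, 0.1224]]
scraper 0.67 ((518.3201293945312, 152.45156860351562), (71.83267211914062, 76.3233413696289), 7.054142475128174)
[[287, 95], [264, 99], [268, 131], [260, 134], [261, 143], [303, 137], [303, 129], [293, 127]] [[0.5559, 0.1375], [0.5497, 0.1752], [0.4989, 0.1715], [0.494, 0.1853], [0.479, 0.1845], [0.4891, 0.1128], [0.5023, 0.1125], [0.5055, 0.1292]]
plate 0.91 ((563.7723388671875, -155.8567352294922), (241.976806640625, 256.4244689941406), 83.94389343261719)
[[412, 0], [384, 157], [519, 175], [573, 7], [533, 0]] [[0.6853, -0.0495], [0.4571, -0.0245], [0.4263, -0.2596], [0.6767, -0.2851], [0.6854, -0.2248]]
back corner [ 0.45233266 -0.02949377]
back corner [ 0.43197243 -0.25539118]
```

View pics/z.png

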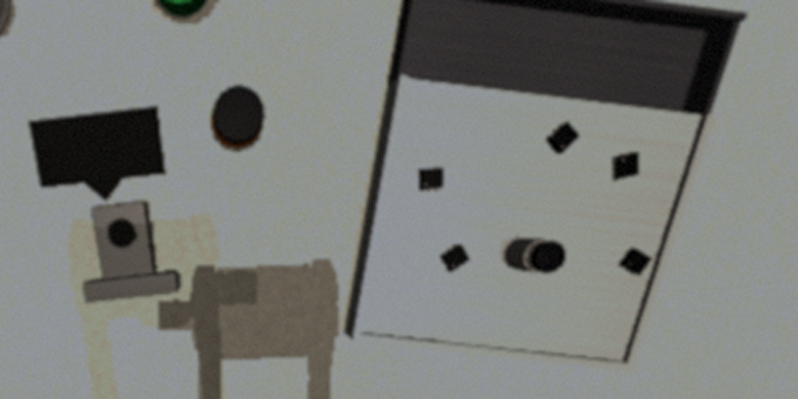

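The zoomed crop confirms five chips, two beside the post, two ahead on its flanks and one ahead in the centre. The plate is yawed about −5.5°, and the scraper is yawed about +7° at (0.518,0.1525) mid-length. I'll approach with the tool tilted back 25°.

```bash
python3 -c "
from h import *
R=Rd(np.radians(7),np.radians(-25)); G=np.array([.5297,.1539,.004])
e=rows(G-R.apply([0,0,.08]),R,8); e=rows(G,R,4,e)"
```

```text
[[[0.21, -0.16, 0.59, -0.02, -0.31, -0.09],
[0.25, -0.16, 0.58, -0.02, -0.31, -0.08],
[0.29, -0.16, 0.56, -0.02, -0.32, -0.09],
[0.31, -0.16, 0.55, -0.02, -0.31, -0.08],
[0.35, -0.15, 0.52, -0.02, -0.31, -0.09],
[0.38, -0.15, 0.51, -0.02, -0.31, -0.09],
[0.4, -0.15, 0.49, -0.01, -0.32, -0.08],
[0.44, -0.14, 0.46, -0.02, -0.31, -0.09]]] end [0.5633 0.1582 0.0763]
[[[0.0, 0.0, 0.33, 0.0, 0.0, 0.0],
[0.0, 0.0, 0.34, 0.0, 0.0, 0.0],
[0.0, 0.0, 0.33, 0.0, 0.0, 0.0],
[0.0, 0.0, 0.33, 0.0, 0.0, 0.0]]] end [0.5298 0.1542 0.004 ]
```

Call:
{"name": "drive_tool", "arguments": {"deltas": [[[0.21,-0.16,0.59,-0.02,-0.31,-0.09],[0.25,-0.16,0.58,-0.02,-0.31,-0.08],[0.29,-0.16,0.56,-0.02,-0.32,-0.09],[0.31,-0.16,0.55,-0.02,-0.31,-0.08],[0.35,-0.15,0.52,-0.02,-0.31,-0.09],[0.38,-0.15,0.51,-0.02,-0.31,-0.09],[0.4,-0.15,0.49,-0.01,-0.32,-0.08],[0.44,-0.14,0.46,-0.02,-0.31,-0.09],[0,0,0,0,0,0]]]}}

```text
time_s: 5.65
eef_pos: [0.5613, 0.1581, 0.0694]
tool_rot: [0.973, 0.06, -0.222, 0.014]
force: [0.4, 1.1, -0.3]
gripper_width: 1.001
gripper_force: 0.0
```

Call:
{"name": "drive_tool", "arguments": {"deltas": [[[0,0,0.33,0,0,0],[0,0,0.34,0,0,0],[0,0,0.33,0,0,0],[0,0,0.33,0,0,0],[0,0,0,0,0,0]]]}}

```text
time_s: 6.28
eef_pos: [0.529, 0.1537, 0.0053]
tool_rot: [0.974, 0.059, -0.216, 0.013]
force: [-0.5, 0.6, -0.1]
gripper_width: 0.997
gripper_force: 0.0
```

```bash
python3 -c "
from h import *
print(bot.state()['joint_positions'].round(3),bot.state()['force'],bot.state()['eef_pos'])
p=snap('wrist','w2.png')
for k,z in dict(scraper_edge=.012,scraper_grip=.012,scraper_thumb=.024).items():
    print(k,[(round(d['conf'],2),ray(p,d['at'],z)[:2].round(4).tolist()) for d in bot.place_of(p,k)][:6])
p=snap('side','s2.png')
"
```

```text
[0.167 0.544 1.243 0.02  1.79  1.616] [-0.4981036   0.62780278 -0.11605429] [0.52901897 0.15372855 0.00532344]
scraper_edge [(0.78, [0.4828, 0.1493])]
scraper_grip [(0.64, [0.5278, 0.1526])]
scraper_thumb [(0.96, [0.5327, 0.151])]
```

View pics/w2.png

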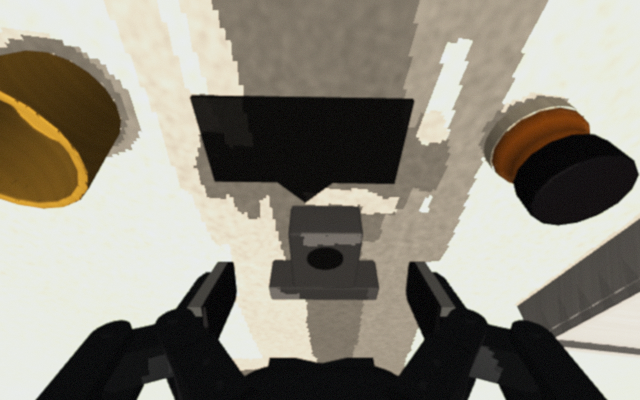

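The wrist picture shows the handle at (325,250) px, centred between the open fingers with the foot clear of them. The pad's corners are (191,96), (413,99), (394,183) and (213,182), with the tab point at (307,201). I'll close the fingers.

Call:
{"name": "drive_tool", "arguments": {"deltas": [[[0,0,0,0,0,0],[0,0,0,0,0,0],[0,0,0,0,0,0],[0,0,0,0,0,0],[0,0,0,0,0,0],[0,0,0,0,0,0]]], "fingers": 0.0, "force": 60}}

```text
time_s: 7.28
eef_pos: [0.5298, 0.1541, 0.004]
tool_rot: [0.974, 0.059, -0.216, 0.013]
force: [1.7, 0.4, -0.3]
gripper_width: 0.002
gripper_force: 0.0
```

```bash
python3 -c "
from h import *
p=snap('wrist')
g=lambda u,v,z: ray(p,(u/640,v/400),z)[:2].round(4)
c=np.array([g(*q,.003) for q in[(191,96),(413,99),(394,183),(213,182),(307,201)]]);print(c,c[:4].mean(0))
r=bot.silhouettes(p,'pad')[0]['mask'].astype(np.uint8)
k=max(cv2.findContours(r,0,cv2.CHAIN_APPROX_NONE)[0],key=cv2.contourArea)
q=cv2.approxPolyDP(k,4,True)[:,0];print(q.tolist(),[g(*x,.003).tolist() for x in q])
print(bot.place_of(p,'pad'),g(*(np.array(bot.place_of(p,'pad')[0]['at'])*[640,400]),0),g(*(np.array(bot.place_of(p,'pad_tab')[0]['at'])*[640,400]),.003))
s=bot.state();print(s['gripper_width'],s['gripper_force'])
a=np.radians(7)
# lift with rotation to tilt 0 then 65
e=rows([.52,.16,.10],Rd(a,np.radians(5)),4); e=rows([.50,.16,.12],Rd(a,np.radians(65)),8,e)"
```

```text
[[0.6158 0.2236]
 [0.6265 0.1262]
 [0.5786 0.1206]
 [0.5669 0.2202]
 [0.559  0.1672]] [0.59695 0.17265]
[[190, 100], [215, 183], [276, 183], [303, 203], [333, 185], [393, 186], [414, 105], [367, 99]] [[0.6138, 0.2244], [0.5663, 0.2191], [0.5705, 0.1855], [0.5571, 0.1694], [0.573, 0.1539], [0.5764, 0.1205], [0.6238, 0.1248], [0.6239, 0.1464]]
[{'at': [0.4722, 0.3605], 'conf': 0.86}] [0.5953 0.173 ] [0.5551 0.1688]
-8.44437415164741e-05 0.0
[[[-0.2, -0.03, -0.35, 0.0, 0.75, 0.0],
[-0.16, -0.03, -0.37, 0.0, 0.75, 0.0],
[-0.11, -0.03, -0.38, 0.0, 0.75, 0.0],
[-0.05, -0.03, -0.4, 0.0, 0.75, 0.0]]] end [0.5201 0.1601 0.0999]
[[[-0.04, 0.0, -0.05, 0.0, 0.75, 0.0],
[-0.03, -0.01, -0.05, 0.0, 0.75, 0.0],
[-0.03, 0.0, -0.05, 0.0, 0.75, 0.0],
[-0.01, -0.01, -0.05, 0.0, 0.75, 0.0],
[-0.01, 0.0, -0.06, 0.0, 0.75, 0.0],
[0.0, -0.01, -0.06, 0.0, 0.75, 0.0],
[0.0, 0.0, -0.06, 0.0, 0.75, 0.0],
[0.01, -0.01, -0.06, 0.0, 0.75, 0.0]]] end [0.4998 0.16   0.1198]
```

The gripper shut fully, so it isn't holding the scraper. I'll look.

```bash
python3 -c "
from h import *
p=snap('wrist'); q=snap('side')
cv2.imwrite('pics/x3.png',np.hstack([cv2.resize(p['img'][140:400,160:480],(400,325)),cv2.resize(q['img'][120:250,200:360],(400,325))])[:,:,::-1])
for k,z in dict(scraper_edge=.012,scraper_grip=.012,scraper_thumb=.024).items():
    print(k,[(round(d['conf'],2),ray(p,d['at'],z)[:2].round(4).tolist()) for d in bot.place_of(p,k)][:6])
"
```

```text
scraper_edge [(0.49, [0.5649, 0.169])]
scraper_grip []
scraper_thumb [(0.89, [0.5319, 0.1526])]
```

View pics/x3.png

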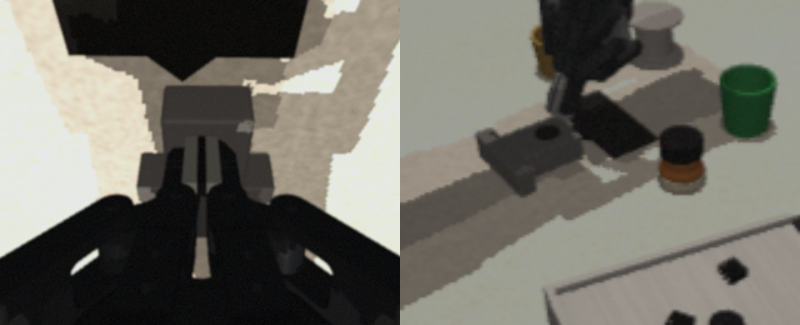

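The left crop shows the shut fingers above the handle. In the right crop the tips are near (264,164) px in the side image, hovering over the scraper, so the reported TCP height doesn't match what I see. I'll check this by projection.

```bash
python3 -c "
from h import *
s=bot.state();T=s['eef_pos'];z=Rn.from_quat(s['tool_rot']).apply([0,0,1]);print(T,z)
P={n:snap(n) for n in('wrist','side','scene')}
for d in(0,.01,.02,.03,.04,.06): print(d,{n:proj(p,T-d*z).round(0).tolist() for n,p in P.items()})
ats=[(321/640,250/400),(264/640,164/400)]
print(tri([P['wrist'],P['side']],ats), (P['wrist']['R']@z).round(3))
cv2.imwrite('pics/x4.png',np.hstack([cv2.resize(P['side']['img'][110:210,210:310],(400,400),interpolation=2),cv2.resize(P['scene']['img'][130:230,310:410],(400,400),interpolation=2)])[:,:,::-1])
"
```

```text
[0.52985    0.1541063  0.00400155] [-0.42001058 -0.05086297 -0.90609275]
0 {'wrist': [323.0, 236.0], 'side': [258.0, 179.0], 'scene': [359.0, 183.0]}
0.01 {'wrist': [323.0, 243.0], 'side': [260.0, 175.0], 'scene': [361.0, 182.0]}
0.02 {'wrist': [323.0, 250.0], 'side': [261.0, 171.0], 'scene': [362.0, 181.0]}
0.03 {'wrist': [323.0, 259.0], 'side': [262.0, 167.0], 'scene': [363.0, 179.0]}
0.04 {'wrist': [323.0, 268.0], 'side': [264.0, 163.0], 'scene': [365.0, 178.0]}
0.06 {'wrist': [324.0, 291.0], 'side': [266.0, 154.0], 'scene': [367.0, 175.0]}
[0.55014437 0.15911752 0.03314571] [ 0.001 -0.318  0.948]
```

View pics/x4.png

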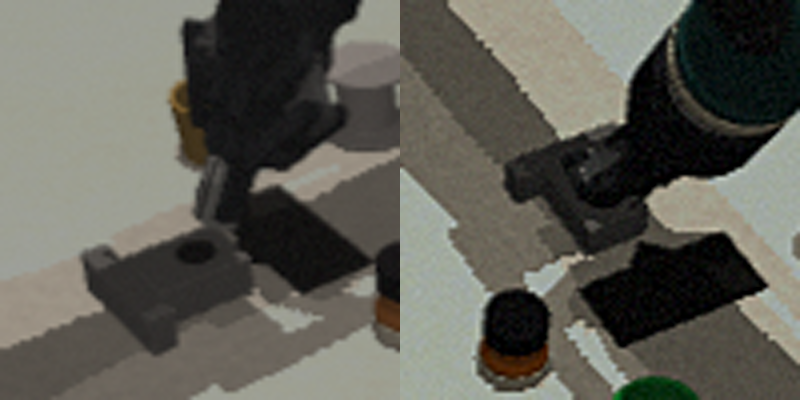

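The side crop puts the fingertips 2–3 cm behind the reported TCP. I'll move the shut fingers over bare bench and calibrate the tip there.

```bash
python3 -c "
from h import *
e=rows([.42,.154,.06],Rd(np.radians(7)),5)"
```

```text
[[[-0.41, -0.04, -0.02, 0.0, 0.5, 0.0],
[-0.4, -0.05, -0.05, 0.0, 0.5, 0.0],
[-0.4, -0.04, -0.08, 0.0, 0.5, 0.0],
[-0.39, -0.05, -0.12, 0.0, 0.5, 0.0],
[-0.38, -0.04, -0.16, 0.0, 0.5, 0.0]]] end [0.4202 0.1539 0.0602]
```

Call:
{"name": "drive_tool", "arguments": {"deltas": [[[0,0,-0.3,0,0,0],[-0.41,-0.04,-0.02,0,0.5,0],[-0.4,-0.05,-0.05,0,0.5,0],[-0.4,-0.04,-0.08,0,0.5,0],[-0.39,-0.05,-0.12,0,0.5,0],[-0.38,-0.04,-0.16,0,0.5,0],[0,0,0,0,0,0]]]}}

```text
time_s: 8.8
eef_pos: [0.4266, 0.1551, 0.079]
tool_rot: [0.998, 0.061, 0.002, -0.001]
force: [0.6, -0.6, 0.3]
gripper_width: 0.004
gripper_force: 0.0
```

```bash
python3 -c "
from h import *
s=bot.state();T=s['eef_pos'];z=Rn.from_quat(s['tool_rot']).apply([0,0,1]);print(T,z,s['force'])
P={n:snap(n) for n in('side','scene')}
for d in(0,.01,.02,.03,.04,.06): print(d,{n:proj(p,T-d*z).round(1).tolist() for n,p in P.items()})
c=[]
for n,p in P.items():
    u,v=proj(p,T).astype(int); c.append(cv2.resize(p['img'][v-60:v+40,u-50:u+50],(400,400),interpolation=0)); print(n,u-50,v-60)
cv2.imwrite('pics/x5.png',np.hstack(c)[:,:,::-1])
"
```

```text
[0.42659087 0.15511161 0.07901097] [ 0.00340473  0.0015056  -0.99999307] [ 0.57552821 -0.55039097  0.30836644]
0 {'side': [205.2, 163.7], 'scene': [344.7, 132.7]}
0.01 {'side': [204.2, 159.4], 'scene': [344.9, 129.6]}
0.02 {'side': [203.1, 155.0], 'scene': [345.2, 126.4]}
0.03 {'side': [202.1, 150.5], 'scene': [345.4, 123.2]}
0.04 {'side': [201.0, 145.9], 'scene': [345.7, 119.9]}
0.06 {'side': [198.8, 136.5], 'scene': [346.2, 113.2]}
side 155 103
scene 294 72
```

View pics/x5.png

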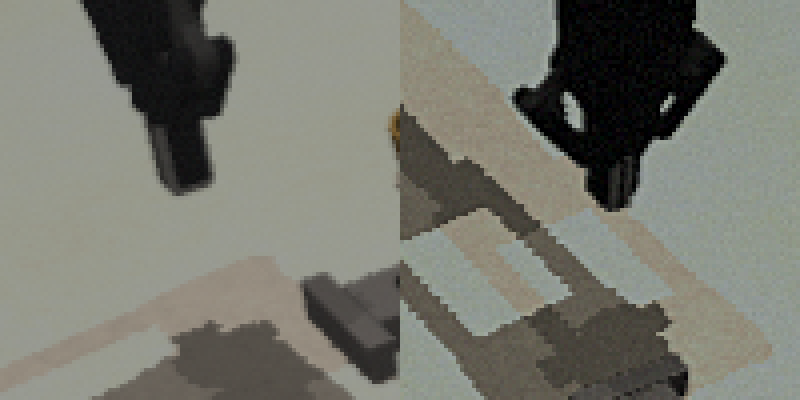

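The tips are at side px (201,150) and scene px (347,124). Both put the real tips about 29 mm behind the reported TCP along the tool axis. I'll confirm with a gentle touch on bare bench.

Call:
{"name": "drive_tool", "arguments": {"deltas": [[[0,0,0.4,0,0,0],[0,0,0.4,0,0,0],[0,0,0.4,0,0,0],[0,0,0.3,0,0,0],[0,0,0,0,0,0]]]}}

```text
time_s: 9.52
eef_pos: [0.4274, 0.1545, -0.0153]
tool_rot: [0.998, 0.061, -0.003, 0.0]
force: [0.7, -0.4, 0.4]
gripper_width: 0.0
gripper_force: 0.0
```

Call:
{"name": "drive_tool", "arguments": {"deltas": [[[0,0,0.05,0,0,0],[0,0,0.05,0,0,0],[0,0,0,0,0,0]]]}}

```text
time_s: 9.9
eef_pos: [0.428, 0.155, -0.0192]
tool_rot: [0.998, 0.061, 0.0, -0.0]
force: [-0.1, 0.1, -0.1]
gripper_width: -0.001
gripper_force: 0.0
```

Call:
{"name": "drive_tool", "arguments": {"deltas": [[[0,0,0.05,0,0,0],[0,0,0.04,0,0,0]]]}}

```text
time_s: 10.15
eef_pos: [0.4277, 0.1549, -0.0249]
tool_rot: [0.998, 0.061, -0.0, -0.0]
force: [-0.6, -0.2, -0.2]
gripper_width: -0.003
gripper_force: 0.0
```

Call:
{"name": "drive_tool", "arguments": {"deltas": [[[0,0,0.03,0,0,0],[0,0,0,0,0,0]]]}}

```text
time_s: 10.4
eef_pos: [0.4274, 0.1549, -0.027]
tool_rot: [0.998, 0.061, -0.001, -0.0]
force: [-0.7, 0.2, 0.2]
gripper_width: 0.001
gripper_force: 0.0
```

Call:
{"name": "drive_tool", "arguments": {"deltas": [[[0,0,0.03,0,0,0],[0,0,0,0,0,0]]]}}

```text
time_s: 10.65
eef_pos: [0.4275, 0.1549, -0.0287]
tool_rot: [0.998, 0.061, -0.0, -0.0]
force: [1.3, 0.6, 0.2]
gripper_width: 0.003
gripper_force: 0.0
```

Call:
{"name": "drive_tool", "arguments": {"deltas": [[[0,0,0.03,0,0,0],[0,0,0,0,0,0]]]}}

```text
time_s: 10.9
eef_pos: [0.4275, 0.1549, -0.0305]
tool_rot: [0.998, 0.061, -0.0, -0.0]
force: [0.5, -0.2, -0.6]
gripper_width: -0.004
gripper_force: 0.0
```

Call:
{"name": "drive_tool", "arguments": {"deltas": [[[0,0,0.03,0,0,0],[0,0,0,0,0,0]]]}}

```text
time_s: 11.15
eef_pos: [0.4275, 0.1549, -0.0323]
tool_rot: [0.998, 0.061, -0.0, -0.0]
force: [0.6, -0.7, -0.0]
gripper_width: -0.005
gripper_force: 0.0
```

Call:
{"name": "drive_tool", "arguments": {"deltas": [[[0,0,0.02,0,0,0],[0,0,0,0,0,0]]]}}

```text
time_s: 11.4
eef_pos: [0.4276, 0.1549, -0.0335]
tool_rot: [0.998, 0.061, -0.0, -0.0]
force: [-0.8, -0.2, -0.4]
gripper_width: -0.003
gripper_force: 0.0
```

Call:
{"name": "drive_tool", "arguments": {"deltas": [[[0,0,0.03,0,0,0],[0,0,0,0,0,0]]]}}

```text
time_s: 11.65
eef_pos: [0.4279, 0.155, -0.0343]
tool_rot: [0.998, 0.061, -0.0, -0.0]
force: [-1.1, -0.2, 4.4]
gripper_width: 0.001
gripper_force: 2.5
```

Call:
{"name": "drive_tool", "arguments": {"deltas": [[[0,0,0.03,0,0,0],[0,0,0,0,0,0]]]}}

```text
time_s: 11.9
eef_pos: [0.4279, 0.155, -0.0344]
tool_rot: [0.998, 0.061, -0.0, -0.0]
force: [-7.0, -1.5, 15.6]
gripper_width: 0.001
gripper_force: 7.9
```

The tip touches the bench at a reported z of −0.0343, so the real tips sit 34.3 mm behind the reported TCP along the tool axis. I'll apply that offset and re-approach.

```bash
cat >> h.py <<'E'
D=.0343
def tip(start=None):
    s=bot.state(); R=Rn.from_quat(s['tool_rot']); return s['eef_pos']-R.apply([0,0,D]),R
def trows(p1,R1,n,start=None):  # same, for true tip positions
    if start is None: start=tip()
    p0,R0=np.array(start[0]),start[1]
    o=np.array([0,0,D]); p1=np.array(p1); rv=(R0.inv()*R1).as_rotvec()
    p,R=p0+R0.apply(o),R0; out=[]
    for i in range(1,n+1):
        tR=R0*Rn.from_rotvec(rv*i/n); tp=p0+(p1-p0)*i/n+tR.apply(o)
        t=np.round(R.inv().apply(tp-p)/.06,2); a=np.round(np.degrees((R.inv()*tR).as_rotvec())/10,2)
        p=p+R.apply(t*.06); R=R*Rn.from_rotvec(np.radians(a*10)); out.append((np.r_[t,a]+0.).tolist())
    print('[['+',\n'.join(str(o) for o in out)+']]','end',(p-R.apply(o)).round(4)); return p-R.apply(o),R
E
python3 -c "
from h import *
R=Rd(np.radians(7),np.radians(-25)); G=np.array([.5297,.1539,.004])
e=trows([.45,.155,.05],Rd(np.radians(7)),2); e=trows(G-R.apply([0,0,.06]),R,4,e); e=trows(G,R,3,e)"
```

```text
[[[0.18, 0.02, -0.42, 0.0, 0.0, 0.0],
[0.18, 0.02, -0.42, 0.0, 0.0, 0.0]]] end [0.4497 0.1552 0.0503]
[[[0.37, 0.05, -0.04, 0.0, -0.62, 0.0],
[0.37, 0.04, -0.08, 0.0, -0.63, 0.0],
[0.36, 0.05, -0.13, 0.0, -0.62, 0.0],
[0.34, 0.04, -0.18, 0.0, -0.63, 0.0]]] end [0.5551 0.1572 0.0584]
[[[0.0, 0.0, 0.33, 0.0, 0.0, 0.0],
[0.0, 0.0, 0.34, 0.0, 0.0, 0.0],
[0.0, 0.0, 0.33, 0.0, 0.0, 0.0]]] end [0.5299 0.1542 0.0041]
```

Call:
{"name": "drive_tool", "arguments": {"deltas": [[[0,0,-0.46,0,0,0],[0.36,0.04,-0.42,0,0,0],[0.37,0.05,-0.04,0,-0.62,0],[0.37,0.04,-0.08,0,-0.63,0],[0.36,0.05,-0.13,0,-0.62,0],[0.34,0.04,-0.18,0,-0.63,0],[0,0,0,0,0,0]]], "fingers": 1.0}}

```text
time_s: 12.78
eef_pos: [0.5416, 0.1549, 0.0222]
tool_rot: [0.974, 0.059, -0.219, 0.013]
force: [-0.2, -0.3, 0.6]
gripper_width: 0.998
gripper_force: 0.0
```

```bash
python3 -c "
from h import *
R=Rd(np.radians(7),np.radians(-25)); G=np.array([.5297,.1539,.004])
print(tip()[0],bot.state()['gripper_width'])
trows(G,R,3)"
```

```text
[0.55620075 0.15666863 0.05324157] 0.9984835912509965
[[[-0.02, 0.0, 0.31, 0.0, 0.01, 0.0],
[-0.01, 0.0, 0.31, 0.0, 0.01, 0.0],
[-0.02, -0.01, 0.31, 0.0, 0.02, -0.01]]] end [0.5296 0.154  0.0042]
```

Call:
{"name": "drive_tool", "arguments": {"deltas": [[[-0.02,0,0.31,0,0.01,0],[-0.01,0,0.31,0,0.01,0],[-0.02,0,0.31,0,0.02,0],[0,0,0,0,0,0]]]}}

```text
time_s: 13.28
eef_pos: [0.5119, 0.1521, -0.0224]
tool_rot: [0.975, 0.06, -0.214, 0.013]
force: [0.4, 0.0, 0.7]
gripper_width: 0.997
gripper_force: 0.0
```

Call:
{"name": "drive_tool", "arguments": {"deltas": [[[0,0,0,0,0,0],[0,0,0,0,0,0],[0,0,0,0,0,0],[0,0,0,0,0,0],[0,0,0,0,0,0]]], "fingers": 0.0, "force": 60}}

```text
time_s: 13.9
eef_pos: [0.5159, 0.1524, -0.0208]
tool_rot: [0.976, 0.059, -0.211, 0.013]
force: [2.1, 0.1, 5.8]
gripper_width: 0.47
gripper_force: 62.6
```

```bash
python3 -c "
from h import *
a=np.radians(7); print(tip()[0],bot.state()['force'],bot.state()['gripper_width'])
e=trows([.52,.16,.09],Rd(a,np.radians(5)),4); e=trows([.50,.16,.11],Rd(a,np.radians(65)),7,e)"
```

```text
[0.52996153 0.15406236 0.01039637] [2.07174539 0.06268674 5.80553284] 0.4701930107412987
[[[-0.1, -0.03, -0.29, 0.0, 0.74, 0.0],
[-0.06, -0.03, -0.31, 0.0, 0.73, 0.0],
[-0.02, -0.03, -0.33, 0.0, 0.74, 0.0],
[0.02, -0.03, -0.33, 0.0, 0.73, 0.0]]] end [0.5199 0.16   0.09  ]
[[[0.04, -0.01, -0.06, 0.0, 0.86, 0.0],
[0.05, 0.0, -0.06, 0.0, 0.86, 0.0],
[0.06, -0.01, -0.07, 0.0, 0.85, 0.0],
[0.07, 0.0, -0.07, 0.0, 0.86, 0.0],
[0.08, -0.01, -0.07, 0.0, 0.86, 0.0],
[0.09, 0.0, -0.08, 0.0, 0.86, 0.0],
[0.1, -0.01, -0.07, 0.0, 0.85, 0.0]]] end [0.5    0.16   0.1101]
```

Gripped, with the opening at 40 mm. Next I'll lift and turn.

Call:
{"name": "drive_tool", "arguments": {"deltas": [[[-0.1,-0.03,-0.35,0,0.74,0],[-0.06,-0.03,-0.35,0,0.73,0],[-0.02,-0.03,-0.35,0,0.74,0],[0.02,-0.03,-0.35,0,0.73,0],[0.04,-0.01,-0.06,0,0.86,0],[0.05,0,-0.06,0,0.86,0],[0.06,-0.01,-0.07,0,0.85,0],[0.07,0,-0.07,0,0.86,0],[0.08,-0.01,-0.07,0,0.86,0],[0.09,0,-0.08,0,0.86,0]]]}}

```text
time_s: 15.15
eef_pos: [0.5312, 0.1616, 0.0924]
tool_rot: [0.883, 0.052, 0.466, -0.027]
force: [1.0, -2.6, -0.6]
gripper_width: 0.475
gripper_force: 62.2
```

Call:
{"name": "drive_tool", "arguments": {"deltas": [[[0.1,-0.01,-0.07,0,0.85,0],[0,0,0,0,0,0]]]}}

```text
time_s: 15.4
eef_pos: [0.5321, 0.1433, 0.1042]
tool_rot: [0.865, 0.07, 0.497, 0.001]
force: [0.4, -0.3, -1.9]
gripper_width: 0.472
gripper_force: 62.3
```

```bash
python3 -c "
from h import *
s=bot.state();print(tip()[0],s['force'],s['gripper_width'],s['joint_positions'].round(3))
R=tip()[1]; print(R.apply(np.eye(3)).round(3).tolist())
P={n:snap(n) for n in('side','scene')}
for k in('scraper_edge','scraper_grip','scraper_thumb'):
  a=[bot.place_of(p,k) for p in P.values()]
  if all(a): print(k,tri(list(P.values()),[x[0]['at'] for x in a]).round(4),[x[0]['conf'] for x in a])
"
```

```text
[0.50259061 0.14095101 0.1215556 ] [ 0.43312848 -0.25115097 -1.91048034] 0.4718659810648408 [ 0.263 -0.416  2.364 -0.785  0.224  2.354]
[[0.495, 0.123, 0.86], [0.121, -0.99, 0.072], [0.86, 0.069, -0.505]]
scraper_edge [0.4978 0.1351 0.0681] [0.57, 0.73]
scraper_grip [0.4986 0.1435 0.1229] [0.97, 0.97]
scraper_thumb [0.4875 0.137  0.1288] [0.66, 0.77]
```

The wrist is near its limit here (joint 5 at 0.22 rad), and the tool rolled slightly. I'll swing out to the free bench at larger radius, where the wrist has room, and finish the tilt there.

```bash
python3 -c "
from h import *
e=trows([.48,.28,.17],Rd(np.radians(25),np.radians(35)),5);e=trows([.475,.41,.12],Rd(np.radians(41),np.radians(50)),4,e);"
```

```text
[[[0.1, -0.49, -0.12, 0.32, -0.48, -0.19],
[0.1, -0.48, -0.1, 0.32, -0.48, -0.18],
[0.1, -0.49, -0.09, 0.32, -0.48, -0.19],
[0.12, -0.49, -0.08, 0.33, -0.48, -0.19],
[0.12, -0.49, -0.07, 0.32, -0.48, -0.18]]] end [0.4798 0.2801 0.1698]
[[[0.09, -0.53, 0.29, 0.27, 0.37, -0.3],
[0.1, -0.51, 0.31, 0.27, 0.37, -0.29],
[0.09, -0.49, 0.35, 0.27, 0.38, -0.3],
[0.1, -0.47, 0.36, 0.27, 0.37, -0.29]]] end [0.4747 0.41   0.1201]
```

Call:
{"name": "drive_tool", "arguments": {"deltas": [[[0.1,-0.49,-0.12,0.32,-0.48,-0.19],[0.1,-0.48,-0.1,0.32,-0.48,-0.18],[0.1,-0.49,-0.09,0.32,-0.48,-0.19],[0.12,-0.49,-0.08,0.33,-0.48,-0.19],[0.12,-0.49,-0.07,0.32,-0.48,-0.18],[0.09,-0.53,0.29,0.27,0.37,-0.3],[0.1,-0.51,0.31,0.27,0.37,-0.29],[0.09,-0.49,0.35,0.27,0.38,-0.3],[0.1,-0.47,0.36,0.27,0.37,-0.29],[0,0,0,0,0,0]]]}}

```text
time_s: 17.05
eef_pos: [0.5037, 0.415, 0.0907]
tool_rot: [0.849, 0.308, 0.407, -0.137]
force: [0.1, 0.2, -2.5]
gripper_width: 0.475
gripper_force: 62.2
```

```bash
python3 -c "
from h import *
s=bot.state();print(tip()[0],s['joint_positions'].round(3)); R=tip()[1]; print(R.apply(np.eye(3)).round(3).tolist())
e=trows([.475,.41,.09],Rd(np.radians(41),np.radians(65.5)),3)
"
```

```text
[0.4828295  0.39843213 0.11232025] [ 0.55  -0.125  2.08   0.312  0.315  1.172]
[[0.478, 0.411, 0.776], [0.635, -0.773, 0.018], [0.607, 0.484, -0.63]]
[[[-0.04, -0.09, 0.08, 0.06, 0.49, 0.0],
[-0.05, -0.08, 0.07, 0.07, 0.48, 0.0],
[-0.06, -0.09, 0.07, 0.06, 0.49, 0.01]]] end [0.4747 0.4102 0.0898]
```

```bash
python3 -c "
from h import *
e=trows([.505,.455,.08],Rd(np.radians(37),np.radians(65.5)),5)
"
```

```text
[[[0.06, -0.1, 0.2, -0.03, 0.29, 0.04],
[0.05, -0.1, 0.21, -0.03, 0.29, 0.05],
[0.03, -0.1, 0.2, -0.03, 0.29, 0.04],
[0.03, -0.1, 0.2, -0.03, 0.3, 0.04],
[0.01, -0.1, 0.21, -0.03, 0.29, 0.05]]] end [0.5051 0.4551 0.0799]
```

Call:
{"name": "drive_tool", "arguments": {"deltas": [[[0.06,-0.1,0.2,-0.03,0.29,0.04],[0.05,-0.1,0.21,-0.03,0.29,0.05],[0.03,-0.1,0.2,-0.03,0.29,0.04],[0.03,-0.1,0.2,-0.03,0.3,0.04],[0.01,-0.1,0.21,-0.03,0.29,0.05],[0,0,0,0,0,0]]]}}

```text
time_s: 17.8
eef_pos: [0.5252, 0.4443, 0.0888]
tool_rot: [0.816, 0.296, 0.462, -0.182]
force: [-0.0, -0.3, -2.3]
gripper_width: 0.476
gripper_force: 62.3
```

```bash
python3 -c "
from h import *
s=bot.state();print(tip()[0],s['joint_positions'].round(3)); R=tip()[1]; print(R.apply(np.eye(3)).round(3).tolist())
P={n:snap(n) for n in('side','scene')}
for k in('scraper_edge','scraper_grip','scraper_thumb'):
  a=[bot.place_of(p,k) for p in P.values()]
  if all(a): print(k,tri(list(P.values()),[x[0]['at'] for x in a]).round(4),[x[0]['conf'] for x in a])
e=trows(tip()[0]*[1,1,0]+[0,0,.053],Rd(np.radians(37),np.radians(65.5)),3)
"
```

```text
[0.50308835 0.42468301 0.10624987] [ 0.534 -0.031  2.108  1.365  0.166  0.14 ]
[[0.399, 0.314, 0.861], [0.651, -0.759, -0.025], [0.646, 0.57, -0.507]]
scraper_edge [0.5006 0.4194 0.0552] [0.69, 0.63]
scraper_grip [0.5051 0.4184 0.11  ] [0.64, 0.9]
scraper_thumb [0.4966 0.4131 0.1089] [0.8, 0.6]
[[[-0.23, 0.02, 0.15, -0.13, 0.2, 0.02],
[-0.24, 0.02, 0.14, -0.13, 0.2, 0.01],
[-0.25, 0.01, 0.13, -0.13, 0.2, 0.02]]] end [0.5024 0.4251 0.053 ]
```

Still wrist-limited in the radial plane. I'll stand the scraper with the tool pointing sideways instead, at yaw about 105°, which keeps joint 5 mid-range.

```bash
python3 -c "
from h import *
r=np.radians
e=trows([.44,.41,.13],Rd(r(70),r(42)),6);e=trows([.40,.43,.12],Rd(r(105),r(50)),4,e)
"
```

```text
[[[-0.06, -0.12, -0.17, 0.37, -0.29, -0.33],
[-0.05, -0.13, -0.17, 0.36, -0.29, -0.32],
[-0.07, -0.14, -0.15, 0.37, -0.29, -0.33],
[-0.06, -0.16, -0.15, 0.36, -0.3, -0.33],
[-0.06, -0.16, -0.14, 0.37, -0.29, -0.33],
[-0.06, -0.18, -0.13, 0.36, -0.29, -0.32]]] end [0.4397 0.41   0.1303]
[[[0.0, -0.25, 0.04, 0.63, 0.19, -0.61],
[0.02, -0.24, 0.06, 0.63, 0.2, -0.61],
[0.04, -0.23, 0.09, 0.63, 0.19, -0.61],
[0.05, -0.22, 0.1, 0.63, 0.2, -0.61]]] end [0.3999 0.4301 0.1198]
```

Call:
{"name": "drive_tool", "arguments": {"deltas": [[[-0.06,-0.12,-0.17,0.37,-0.29,-0.33],[-0.05,-0.13,-0.17,0.36,-0.29,-0.32],[-0.07,-0.14,-0.15,0.37,-0.29,-0.33],[-0.06,-0.16,-0.15,0.36,-0.3,-0.33],[-0.06,-0.16,-0.14,0.37,-0.29,-0.33],[-0.06,-0.18,-0.13,0.36,-0.29,-0.32],[0,-0.25,0.04,0.63,0.19,-0.61],[0.02,-0.24,0.06,0.63,0.2,-0.61],[0.04,-0.23,0.09,0.63,0.19,-0.61],[0.05,-0.22,0.1,0.63,0.2,-0.61]]]}}

```text
time_s: 19.45
eef_pos: [0.3941, 0.4561, 0.0972]
tool_rot: [0.551, 0.719, 0.26, -0.335]
force: [-0.3, 0.7, -3.1]
gripper_width: 0.474
gripper_force: 62.2
```

```bash
python3 -c "
from h import *
s=bot.state();print(tip()[0],s['joint_positions'].round(3)); R=tip()[1]; print(R.apply(np.eye(3)).round(3).tolist())
r=np.radians
e=trows([.40,.43,.065],Rd(r(105),r(65.5)),5)
"
```

```text
[0.40083407 0.43065021 0.11916976] [ 0.274  0.146  1.783  0.912  1.331 -0.276]
[[-0.169, 0.618, 0.768], [0.966, 0.258, 0.005], [-0.195, 0.743, -0.64]]
[[[-0.11, 0.0, 0.11, 0.0, 0.31, 0.0],
[-0.11, -0.01, 0.11, 0.01, 0.3, 0.01],
[-0.12, 0.0, 0.1, 0.0, 0.31, 0.0],
[-0.13, -0.01, 0.09, 0.01, 0.31, 0.01],
[-0.13, 0.0, 0.08, 0.0, 0.3, 0.0]]] end [0.4    0.4301 0.065 ]
```

Pose reached with healthy joints.

Call:
{"name": "drive_tool", "arguments": {"deltas": [[[-0.11,0,0.11,0,0.31,0],[-0.11,-0.01,0.11,0.01,0.3,0.01],[-0.12,0,0.1,0,0.31,0],[-0.13,-0.01,0.09,0.01,0.31,0.01],[-0.13,0,0.08,0,0.3,0],[0,0,0,0,0,0]]]}}

```text
time_s: 20.2
eef_pos: [0.3913, 0.4601, 0.0487]
tool_rot: [0.515, 0.666, 0.328, -0.429]
force: [1.0, 0.4, -2.1]
gripper_width: 0.476
gripper_force: 62.3
```

```bash
python3 -c "
from h import *
s=bot.state();print(tip()[0],s['joint_positions'].round(3),s['force'])
P={n:snap(n) for n in('side','scene')}
for k in('scraper_edge','scraper_grip','scraper_thumb'):
  a=[bot.place_of(p,k) for p in P.values()]
  if all(a): print(k,tri(list(P.values()),[x[0]['at'] for x in a]).round(4),[x[0]['conf'] for x in a])
e=trows([.40,.43,.051],Rd(np.radians(105),np.radians(65.5)),3)
cv2.imwrite('pics/x6.png',np.hstack([cv2.resize(p['img'][v:v+100,u:u+100],(400,400),interpolation=2) for p,(u,v) in((P['side'],proj(P['side'],[.4,.43,.05]).astype(int)-50),(P['scene'],proj(P['scene'],[.4,.43,.05]).astype(int)-50))])[:,:,::-1])
"
```

```text
[0.39929478 0.42992541 0.06301153] [ 0.181  0.342  1.863  1.176  1.381 -0.608] [ 0.95511184  0.44827725 -2.07059224]
scraper_edge [0.399  0.4292 0.0054] [0.84, 0.64]
scraper_grip [0.4002 0.4243 0.0642] [0.77, 0.82]
scraper_thumb [0.4009 0.4191 0.0646] [0.6, 0.83]
[[[-0.08, 0.0, 0.03, 0.01, 0.0, 0.0],
[-0.08, 0.0, 0.03, 0.0, 0.0, 0.0],
[-0.07, -0.01, 0.03, 0.01, 0.0, 0.0]]] end [0.3998 0.43   0.0512]
```

Call:
{"name": "drive_tool", "arguments": {"deltas": [[[-0.08,0,0.03,0,0,0],[-0.07,0,0.03,0,0,0],[0,0,0,0,0,0]]]}}

```text
time_s: 20.98
eef_pos: [0.3915, 0.4603, 0.0406]
tool_rot: [0.514, 0.666, 0.33, -0.429]
force: [0.2, -0.4, -2.6]
gripper_width: 0.478
gripper_force: 62.3
```

Call:
{"name": "drive_tool", "arguments": {"deltas": [[[-0.03,0,0.01,0,0,0],[-0.03,0,0.01,0,0,0],[0,0,0,0,0,0]]]}}

```text
time_s: 21.35
eef_pos: [0.392, 0.46, 0.0373]
tool_rot: [0.513, 0.666, 0.33, -0.429]
force: [0.6, 0.3, -1.9]
gripper_width: 0.473
gripper_force: 62.3
```

Call:
{"name": "drive_tool", "arguments": {"deltas": [[[-0.03,0,0.01,0,0,0],[-0.03,0,0.01,0,0,0],[0,0,0,0,0,0]]]}}

```text
time_s: 21.72
eef_pos: [0.3923, 0.4599, 0.0353]
tool_rot: [0.513, 0.666, 0.331, -0.43]
force: [-1.5, -2.6, 4.3]
gripper_width: 0.47
gripper_force: 62.8
```

Call:
{"name": "drive_tool", "arguments": {"deltas": [[[-0.02,0,0.01,0,0,0],[0,0,0,0,0,0]]]}}

```text
time_s: 21.98
eef_pos: [0.3923, 0.4602, 0.0354]
tool_rot: [0.512, 0.665, 0.331, -0.43]
force: [-1.3, -4.7, 9.0]
gripper_width: 0.475
gripper_force: 63.1
```

Foot contact, 9 N. Release.

Call:
{"name": "drive_tool", "arguments": {"deltas": [[[0,0,0,0,0,0],[0,0,0,0,0,0],[0,0,0,0,0,0],[0,0,0,0,0,0],[0,0,-0.3,0,0,0],[0,0,-0.5,0,0,0],[0,0,-0.5,0,0,0],[0,0,0,0,0,0]]], "fingers": 1.0}}

```text
time_s: 22.98
eef_pos: [0.4127, 0.3893, 0.0661]
tool_rot: [0.514, 0.666, 0.332, -0.427]
force: [0.3, -0.1, 0.0]
gripper_width: 0.999
gripper_force: 0.0
```

```bash
cat > sc.py <<'E'
from h import *
def look(names=('scene','side')):
    P=[snap(n) for n in names]; o={}
    for k in('scraper_edge','scraper_grip','scraper_thumb'):
        a=[bot.place_of(p,k) for p in P]
        if all(a): o[k]=tri(P,[x[0]['at'] for x in a]); print(k,o[k].round(4),[round(x[0]['conf'],2) for x in a])
    return P,o
E
python3 -c "
from sc import *
print(bot.state()['gripper_width'],tip()[0]); P,o=look()
u,v=proj(P[1],[.4,.42,.04]).astype(int); u2,v2=proj(P[0],[.4,.42,.04]).astype(int)
cv2.imwrite('pics/x7.png',np.hstack([cv2.resize(P[1]['img'][v-50:v+50,u-50:u+50],(400,400),interpolation=2),cv2.resize(P[0]['img'][v2-50:v2+50,u2-50:u2+50],(400,400),interpolation=2)])[:,:,::-1])
"
```

```text
0.9994479952179536 [0.42053883 0.35911563 0.0803172 ]
scraper_edge [ 0.3984  0.4269 -0.0048] [0.55, 0.77]
scraper_grip [0.4018 0.4298 0.054 ] [0.59, 0.63]
scraper_thumb [0.4055 0.4192 0.0446] [0.72, 0.82]
```

View pics/x7.png

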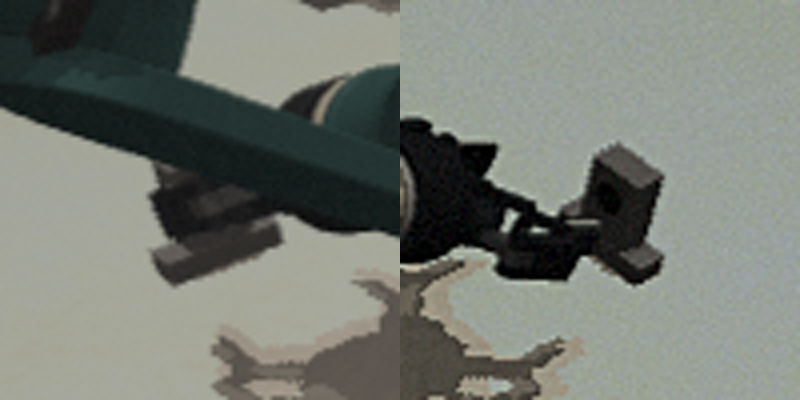

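The crop shows the scraper standing upright on its foot with the fingers backed off and the thumb pad facing the gripper side. Now the regrasp from above.

```bash
python3 -c "
from h import *
y=Rn.from_quat([0.513,0.666,0.331,-0.43]).apply([0,1,0]);psi=np.arctan2(y[1],y[0])+np.pi/2;print(y,np.degrees(psi))
C=[.401,.428]
e=trows(C+[.12],Rd(psi),8); e=trows(C+[.034],Rd(psi),4,e)
"
```

```text
[ 9.66829340e-01  2.55423068e-01 -2.87658837e-04] 104.79865599628312
[[[0.06, 0.0, 0.09, 0.0, -0.82, 0.0],
[0.06, 0.0, 0.07, 0.0, -0.82, 0.0],
[0.08, 0.01, 0.04, 0.0, -0.82, 0.0],
[0.09, 0.0, 0.03, -0.01, -0.82, 0.0],
[0.08, 0.0, 0.0, 0.0, -0.82, 0.0],
[0.08, 0.0, -0.03, 0.0, -0.82, 0.0],
[0.08, 0.01, -0.05, 0.0, -0.82, 0.0],
[0.08, 0.0, -0.07, 0.0, -0.81, 0.0]]] end [0.4011 0.4282 0.12  ]
[[[0.0, 0.0, 0.36, 0.0, 0.0, 0.0],
[0.0, 0.0, 0.36, 0.0, 0.0, 0.0],
[0.0, 0.0, 0.36, 0.0, 0.0, 0.0],
[0.0, 0.0, 0.35, 0.0, 0.0, 0.0]]] end [0.4011 0.4282 0.0342]
```

Call:
{"name": "drive_tool", "arguments": {"deltas": [[[0.06,0,0.09,0,-0.82,0],[0.06,0,0.07,0,-0.82,0],[0.08,0.01,0.04,0,-0.82,0],[0.09,0,0.03,-0.01,-0.82,0],[0.08,0,0,0,-0.82,0],[0.08,0,-0.03,0,-0.82,0],[0.08,0.01,-0.05,0,-0.82,0],[0.08,0,-0.07,0,-0.81,0],[0,0,0,0,0,0]]]}}

```text
time_s: 24.5
eef_pos: [0.4002, 0.4309, 0.0863]
tool_rot: [0.608, 0.794, 0.001, -0.0]
force: [0.6, 0.0, 0.7]
gripper_width: 1.0
gripper_force: 0.0
```

```bash
python3 -c "
from sc import *
P,o=look()
w=snap('wrist')
for k,z in dict(scraper_grip=.05,scraper_thumb=.05).items():
    print(k,[(round(d['conf'],2),ray(w,d['at'],z)[:2].round(4).tolist()) for d in bot.place_of(w,k)][:3])
m=bot.silhouettes(w,'scraper')
for q in m[:1]:
    c=max(cv2.findContours(q['mask'].astype(np.uint8),0,cv2.CHAIN_APPROX_NONE)[0],key=cv2.contourArea)
    a=cv2.approxPolyDP(c,3,True)[:,0]; print(q['conf'],a.tolist())
    for z in(.072,.016): print([ray(w,x/np.array([640,400]),z)[:2].round(4).tolist() for x in a])
psi=np.radians(104.8)
t=tip();print(t[0],np.degrees(np.arctan2(*t[1].apply([1,0,0])[1::-1])),t[1].apply([0,0,1]))
e=trows([.401,.428,.034],Rd(psi),4)
"
```

```text
scraper_edge [ 0.398   0.4292 -0.008 ] [0.83, 0.62]
scraper_grip [0.4029 0.4284 0.0488] [0.72, 0.56]
scraper_thumb [0.4087 0.4109 0.0552] [0.86, 0.61]
scraper_grip [(0.85, [0.4043, 0.4273])]
scraper_thumb [(0.98, [0.4074, 0.4163])]
0.6 [[361, 185], [279, 185], [277, 209], [290, 215], [291, 238], [347, 239], [350, 216], [362, 212]]
[[0.4209, 0.4647], [0.3682, 0.4509], [0.3704, 0.434], [0.38, 0.432], [0.3845, 0.4153], [0.4229, 0.4245], [0.42, 0.4417], [0.4272, 0.4466]]
[[0.4322, 0.4523], [0.364, 0.4346], [0.3669, 0.4127], [0.3793, 0.4101], [0.3851, 0.3885], [0.4347, 0.4005], [0.431, 0.4227], [0.4402, 0.429]]
[0.40206882 0.42733612 0.12040758] 104.67046793968457 [ 3.76254685e-04  8.53999667e-04 -9.99999565e-01]
[[[0.0, 0.0, 0.36, 0.0, 0.0, 0.0],
[0.01, -0.01, 0.36, 0.0, 0.0, -0.01],
[0.0, 0.0, 0.36, 0.0, 0.0, 0.0],
[0.0, -0.01, 0.36, 0.0, 0.0, 0.0]]] end [0.4008 0.4277 0.034 ]
```

Aligned; I'll descend and grip.

Call:
{"name": "drive_tool", "arguments": {"deltas": [[[0.01,0,0.36,0,0,0],[0.01,0,0.36,0,0,0],[0,0,0.36,0,0,0],[0,0,0.36,0,0,0],[0,0,0,0,0,0]]]}}

```text
time_s: 25.72
eef_pos: [0.4001, 0.4276, -0.0025]
tool_rot: [0.611, 0.792, -0.002, -0.001]
force: [-0.1, -0.4, -0.3]
gripper_width: 1.0
gripper_force: 0.0
```

Call:
{"name": "drive_tool", "arguments": {"deltas": [[[0,0,0,0,0,0],[0,0,0,0,0,0],[0,0,0,0,0,0],[0,0,0,0,0,0],[0,0,0,0,0,0]]], "fingers": 0.0, "force": 60}}

```text
time_s: 26.35
eef_pos: [0.4024, 0.4298, 0.0012]
tool_rot: [0.611, 0.792, 0.002, 0.0]
force: [-0.5, 0.1, 5.3]
gripper_width: 0.484
gripper_force: 62.2
```

```bash
python3 -c "
from sc import *
s=bot.state(); print(tip()[0],s['gripper_width'],s['force'],s['joint_positions'].round(2)); np.save('g.npy',tip()[0])
r=np.radians; t=tip()
e=trows([.41,.33,.16],Rd(r(80)),3);e=trows([.42,.05,.19],Rd(r(20)),6,e);e=trows([.46,-.15,.22],Rd(r(-5.5)),5,e)"
```

```text
[0.40230992 0.42971547 0.03552488] 0.484283076010884 [-0.45019965  0.14573537  5.34618307] [0.72 0.29 1.54 0.   1.31 0.46]
[[[-0.55, -0.1, -0.69, 0.0, 0.0, 0.82],
[-0.55, -0.02, -0.7, 0.01, -0.01, 0.83],
[-0.55, 0.06, -0.69, 0.0, -0.01, 0.82]]] end [0.4098 0.3301 0.1601]
[[[-0.76, 0.16, -0.08, 0.0, 0.0, 1.0],
[-0.72, 0.3, -0.08, 0.0, 0.0, 1.0],
[-0.66, 0.41, -0.09, 0.0, 0.0, 1.0],
[-0.58, 0.52, -0.08, 0.0, 0.0, 1.0],
[-0.48, 0.62, -0.08, 0.01, 0.0, 1.0],
[-0.37, 0.68, -0.08, 0.0, 0.0, 1.0]]] end [0.4197 0.05   0.1897]
[[[-0.1, 0.67, -0.1, 0.0, 0.0, 0.51],
[-0.04, 0.68, -0.1, 0.0, 0.0, 0.51],
[0.02, 0.68, -0.1, 0.0, 0.0, 0.51],
[0.07, 0.68, -0.11, 0.0, 0.0, 0.51],
[0.14, 0.66, -0.1, 0.0, 0.0, 0.51]]] end [ 0.4598 -0.1498  0.2202]
```

Gripped. I'll lift and carry it over the plate, looking with the wrist camera on the way.

Call:
{"name": "drive_tool", "arguments": {"deltas": [[[0,0,-0.5,0,0,0],[-0.55,-0.1,-0.6,0,0,0.82],[-0.55,-0.02,-0.6,0,0,0.83],[-0.55,0.06,-0.6,0,0,0.82],[-0.76,0.16,-0.1,0,0,1],[-0.72,0.3,-0.1,0,0,1],[-0.66,0.41,-0.1,0,0,1],[-0.58,0.52,-0.1,0,0,1],[-0.48,0.62,-0.1,0,0,1],[-0.37,0.68,-0.1,0,0,1]]]}}

```text
time_s: 27.6
eef_pos: [0.4181, 0.0479, 0.1725]
tool_rot: [0.985, 0.171, -0.001, -0.0]
force: [0.5, -0.5, -1.6]
gripper_width: 0.482
gripper_force: 61.5
```

Call:
{"name": "drive_tool", "arguments": {"deltas": [[[-0.1,0.67,-0.1,0,0,0.51],[-0.04,0.68,-0.1,0,0,0.51],[0.02,0.68,-0.1,0,0,0.51],[0.07,0.68,-0.11,0,0,0.51],[0.14,0.66,-0.1,0,0,0.51],[0,0,0,0,0,0]]]}}

```text
time_s: 28.35
eef_pos: [0.4588, -0.1527, 0.2028]
tool_rot: [0.999, -0.05, -0.001, -0.0]
force: [-0.5, -0.1, -2.4]
gripper_width: 0.485
gripper_force: 61.7
```

```bash
python3 -c "
from sc import *
s=bot.state(); t=tip(); print(t[0],s['gripper_width'],s['joint_positions'].round(2),np.degrees(np.arctan2(*t[1].apply([1,0,0])[1::-1])))
P={'wrist':snap('wrist','w8.png'),'scene':snap('scene'),'side':snap('side')}
for n,w in P.items():
  for k,z in dict(plate=0,post=.03,chip1=.03).items():
    print(n,k,[(round(d['conf'],2),ray(w,d['at'],z)[:2].round(4).tolist()) for d in bot.place_of(w,k)][:7])
  m=bot.silhouettes(w,'plate')
  if m:
    c=max(cv2.findContours(m[0]['mask'].astype(np.uint8),0,cv2.CHAIN_APPROX_NONE)[0],key=cv2.contourArea)
    print(m[0]['conf'],[(x.tolist(),ray(w,x/np.array([640,400]),.035)[:2].round(4).tolist()) for x in cv2.approxPolyDP(c,5,True)[:,0]])
"
```

```text
[ 0.45885827 -0.15276066  0.23705198] 0.4850275495909791 [-0.44 -0.06  1.51  0.    1.7   1.23] -5.713685313737019
wrist plate [(0.97, [0.5821, -0.1613])]
wrist post [(0.82, [0.5165, -0.1539])]
wrist chip1 [(0.78, [0.514, -0.1068]), (0.77, [0.5101, -0.2482]), (0.64, [0.6002, -0.175]), (0.59, [0.5732, -0.079])]
0.86 [([205, 0], [0.6495, -0.0539]), ([223, 193], [0.4505, -0.0309]), ([415, 194], [0.4264, -0.262]), ([434, 0], [0.6268, -0.2805])]
scene plate [(0.78, [0.5807, -0.1703]), (0.7, [0.7096, 0.1009]), (0.48, [0.6055, 0.2786])]
scene post [(0.72, [0.6254, 0.2599]), (0.5, [0.5067, -0.1543]), (0.21, [0.616, 0.1549])]
scene chip1 [(0.55, [0.2738, -0.1362]), (0.53, [0.5958, -0.1742]), (0.52, [0.5798, -0.2336]), (0.46, [0.5087, -0.1079]), (0.44, [0.4968, -0.2475]), (0.37, [0.5725, -0.0853])]
0.96 [([274, 172], [0.4506, -0.0341]), ([176, 190], [0.4263, -0.2608]), ([189, 293], [0.6976, -0.2842]), ([300, 269], [0.722, -0.0663])]
side plate [(0.6, [0.5794, -0.1704])]
side post [(0.95, [0.514, -0.1539])]
side chip1 [(0.68, [0.594, -0.1836]), (0.67, [0.5092, -0.2517]), (0.59, [0.5161, -0.1101]), (0.46, [0.5735, -0.229]), (0.45, [0.579, -0.085])]
0.78 [([385, 198], [0.6999, -0.0668]), ([258, 234], [0.451, -0.0333]), ([312, 365], [0.4164, -0.2768]), ([462, 299], [0.6482, -0.3039]), ([469, 286], [0.6748, -0.2933])]
```

View pics/w8.png

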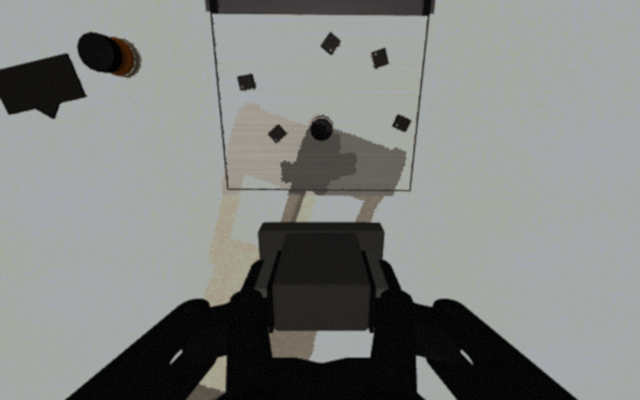

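The wrist picture shows the plate square to the tool, with its back edge level at row 190 from column 227 to 411 and its deck edge at row 13. The post is at (321,128) px. Chips are at (330,43), (380,58), (246,82), (277,133) and (401,123) px. I'll put these into the plate frame.

```bash
cat >> h.py <<'E'
YP=np.radians(-6.0); OP=np.array([.5825,-.1635])
def pl(x,y): c,s=np.cos(YP),np.sin(YP); return OP+np.array([c*x-s*y,s*x+c*y])
def inv(w): c,s=np.cos(YP),np.sin(YP); d=np.array(w)[:2]-OP; return np.array([c*d[0]+s*d[1],-s*d[0]+c*d[1]])
E
python3 -c "
from sc import *
np.set_printoptions(precision=4,suppress=True)
w=snap('wrist')
g=lambda u,v,z:inv(ray(w,(u/640,v/400),z))
for n,u,v,z in[('deckedgeL',213,13,.03),('deckedgeR',428,13,.03),('backL',227,189.5,.036),('backR',411,190,.036),('posttop',321,128,.08),('c',330,43,.034),('c',380,58,.034),('c',246,82,.034),('c',277,133,.034),('c',401,123,.034)]: print(n,g(u,v,z))
for n,L in dict(post=[(.5165,-.1539),(.514,-.1539),(.5124,-.1576),(.5127,-.1587)]).items(): print(n,[inv(q) for q in L])
"
```

```text
deckedgeL [0.0456 0.1144]
deckedgeR [ 0.0476 -0.106 ]
backL [-0.1408  0.1151]
backR [-0.1391 -0.1067]
posttop [-0.0643  0.0024]
c [ 0.0185 -0.0061]
c [ 0.0048 -0.0592]
c [-0.0201  0.0842]
c [-0.0738  0.0526]
c [-0.0614 -0.0877]
post [array([-0.0666,  0.0026]), array([-0.0691,  0.0024]), array([-0.0703, -0.0015]), array([-0.0699, -0.0025])]
```

```bash
cat >> h.py <<'E'
YP=np.radians(-5.7); OP=np.array([.583,-.1615])
E
python3 -c "
from h import *
R=Rd(YP); T=lambda x,y,z:np.r_[pl(x,y),z]
e=trows(T(-.105,-.062,.095),R,5);e=trows(T(-.105,-.062,.068),R,2,e)"
```

```text
[[[0.06, 0.2, 0.48, 0.0, 0.0, 0.0],
[0.07, 0.21, 0.47, 0.0, 0.0, 0.01],
[0.06, 0.2, 0.48, 0.0, 0.0, 0.0],
[0.06, 0.2, 0.48, 0.0, 0.0, 0.01],
[0.07, 0.2, 0.48, 0.0, 0.0, 0.0]]] end [ 0.4724 -0.2126  0.0948]
[[[0.0, 0.0, 0.22, 0.0, 0.0, 0.0],
[0.0, 0.0, 0.23, 0.0, 0.0, 0.0]]] end [ 0.4724 -0.2126  0.0678]
```

Call:
{"name": "drive_tool", "arguments": {"deltas": [[[0.06,0.2,0.48,0,0,0],[0.07,0.21,0.47,0,0,0.01],[0.06,0.2,0.48,0,0,0],[0.06,0.2,0.48,0,0,0.01],[0.07,0.2,0.48,0,0,0],[0,0,0.12,0,0,0],[0,0,0.12,0,0,0],[0,0,0.12,0,0,0],[0,0,0,0,0,0]]]}}

```text
time_s: 30.28
eef_pos: [0.4724, -0.2122, 0.039]
tool_rot: [0.999, -0.049, 0.0, -0.0]
force: [-0.5, 0.9, -1.0]
gripper_width: 0.486
gripper_force: 61.7
```

```bash
python3 -c "
from sc import *
t=tip(); print(t[0],inv(t[0]),bot.state()['force'],np.degrees(np.arctan2(*t[1].apply([1,0,0])[1::-1])))
w=snap('wrist'); P,o=look()
for k,v in o.items(): print(k,inv(v))
for k,z in dict(chip1=.03,post=.03).items():
    print(k,[(round(d['conf'],2),inv(ray(w,d['at'],z)).round(4).tolist()) for d in bot.place_of(w,k)][:7])
R=Rd(YP); T=lambda x,y,z:np.r_[pl(x,y),z]
e=trows(T(-.105,-.062,.068),R,1);e=trows(T(.056,-.062,.068),R,9,e)"
```

```text
[ 0.4723959  -0.21223518  0.07328905] [-0.10501822 -0.06146949] [-0.45267067  0.91105982 -0.96218801] -5.654475438001266
scraper_edge [ 0.4743 -0.2097  0.0253] [0.96, 0.9]
scraper_grip [ 0.4696 -0.2107  0.0872] [0.92, 0.98]
scraper_thumb [ 0.4576 -0.2091  0.0916] [0.87, 0.98]
scraper_edge [-0.10335863 -0.05880435]
scraper_grip [-0.10797801 -0.06025743]
scraper_thumb [-0.12001355 -0.05979164]
chip1 [(0.85, [-0.0625, -0.0937]), (0.85, [0.0038, -0.0628]), (0.83, [-0.0729, 0.0494]), (0.82, [-0.0208, 0.0796]), (0.82, [0.0181, -0.009])]
post [(0.8, [-0.0653, -0.0013]), (0.46, [-0.1127, -0.0593])]
[[[0.0, 0.0, 0.09, 0.0, 0.0, 0.0]]] end [ 0.4724 -0.2126  0.0678]
[[[0.3, 0.0, 0.0, 0.0, 0.0, 0.0],
[0.3, 0.0, 0.0, 0.0, 0.0, 0.0],
[0.29, 0.0, 0.0, 0.0, 0.0, 0.0],
[0.3, 0.0, 0.0, 0.0, 0.0, 0.0],
[0.3, 0.0, 0.0, 0.0, 0.0, 0.0],
[0.3, 0.0, 0.0, 0.0, 0.0, 0.0],
[0.3, 0.0, 0.0, 0.0, 0.0, 0.0],
[0.29, 0.0, 0.0, 0.0, 0.0, 0.0],
[0.3, 0.0, 0.0, 0.0, 0.0, 0.0]]] end [ 0.6324 -0.2286  0.0679]
```

Call:
{"name": "drive_tool", "arguments": {"deltas": [[[0,0.03,0.09,0,0,0],[0,0,0,0,0,0]]]}}

```text
time_s: 31.08
eef_pos: [0.4716, -0.2142, 0.0326]
tool_rot: [0.999, -0.05, -0.001, -0.001]
force: [0.3, 0.2, -1.7]
gripper_width: 0.482
gripper_force: 61.7
```

Call:
{"name": "drive_tool", "arguments": {"deltas": [[[0.2,0,0,0,0,0],[0.25,0,0,0,0,0],[0.25,0,0,0,0,0],[0.25,0,0,0,0,0]]]}}

```text
time_s: 31.58
eef_pos: [0.5304, -0.2201, 0.0334]
tool_rot: [0.999, -0.049, 0.0, -0.0]
force: [0.1, 0.6, -1.9]
gripper_width: 0.481
gripper_force: 61.7
```

```bash
python3 -c "
from sc import *
t=tip(); print(t[0],inv(t[0]),bot.state()['force'])
for n in('wrist','side'):
  w=snap(n)
  print(n,[(round(d['conf'],2),inv(ray(w,d['at'],.03)).round(4).tolist()) for d in bot.place_of(w,'chip1')][:7])
"
```

```text
[ 0.53035429 -0.22013536  0.06772035] [-0.04656176 -0.0635742 ] [ 0.06864967  0.64804181 -1.8737094 ]
wrist [(0.97, [0.0173, -0.0103]), (0.95, [-0.0746, 0.0478]), (0.93, [0.0029, -0.0622]), (0.89, [-0.0219, 0.0791]), (0.56, [-0.0286, -0.0884])]
side [(0.62, [0.0011, -0.0675]), (0.55, [-0.0258, -0.0892]), (0.49, [-0.0141, 0.0726]), (0.46, [-0.0763, 0.0392])]
```

Call:
{"name": "drive_tool", "arguments": {"deltas": [[[0.24,0,0,0,0,0],[0.24,0,0,0,0,0],[0.24,0,0,0,0,0],[0.24,0,0,0,0,0],[0.24,0,0,0,0,0],[0.24,0,0,0,0,0],[0.24,0,0,0,0,0],[0,0,0,0,0,0],[0,0,-0.25,0,0,0],[0,0,-0.25,0,0,0]]]}}

```text
time_s: 33.02
eef_pos: [0.6291, -0.2301, 0.0649]
tool_rot: [0.999, -0.05, 0.0, -0.0]
force: [0.8, -0.0, -2.0]
gripper_width: 0.484
gripper_force: 61.7
```

```bash
python3 -c "
from sc import *
t=tip(); print(t[0],inv(t[0]),bot.state()['force'])
for n in('wrist','side','scene'):
  w=snap(n)
  print(n,[(round(d['conf'],2),inv(ray(w,d['at'],.03)).round(4).tolist()) for d in bot.place_of(w,'chip1')][:7])
R=Rd(YP); T=lambda x,y,z:np.r_[pl(x,y),z]
e=trows(T(-.025,-.010,.095),R,4);e=trows(T(-.025,-.010,.068),R,2,e)"
```

```text
[ 0.629076   -0.23011513  0.09917175] [ 0.05266302 -0.06369961] [ 0.82453198 -0.0358285  -1.97228132]
wrist [(0.62, [0.0758, -0.0645]), (0.57, [-0.0211, 0.081]), (0.55, [0.0163, -0.0097]), (0.54, [0.0614, -0.0869])]
side [(0.63, [-0.0132, 0.0752]), (0.59, [0.0422, -0.1005]), (0.55, [0.0594, -0.0809]), (0.46, [-0.0772, 0.0432]), (0.42, [0.0143, -0.0186])]
scene [(0.6, [0.0841, -0.0654]), (0.57, [-0.0734, 0.0474]), (0.5, [-0.0224, 0.0766]), (0.45, [0.0189, -0.0088]), (0.38, [0.0531, -0.0851])]
[[[-0.32, -0.22, 0.01, 0.0, 0.0, 0.0],
[-0.33, -0.23, 0.01, 0.0, 0.0, 0.0],
[-0.32, -0.22, 0.01, 0.0, 0.0, 0.0],
[-0.32, -0.22, 0.02, 0.0, 0.0, 0.0]]] end [ 0.5571 -0.1691  0.0947]
[[[0.0, 0.0, 0.22, 0.0, 0.0, 0.0],
[0.0, 0.0, 0.23, 0.0, 0.0, 0.0]]] end [ 0.5571 -0.1691  0.0677]
```

Call:
{"name": "drive_tool", "arguments": {"deltas": [[[-0.32,-0.22,0,0,0,0],[-0.33,-0.23,0,0,0,0],[-0.32,-0.22,0,0,0,0],[-0.32,-0.22,0.02,0,0,0],[0,0,0,0,0,0],[0,0,0.25,0,0,0],[0,0,0.25,0,0,0],[0,0,0,0,0,0]]]}}

```text
time_s: 34.33
eef_pos: [0.5574, -0.1694, 0.0307]
tool_rot: [0.999, -0.05, -0.001, -0.001]
force: [0.1, -0.7, -1.6]
gripper_width: 0.485
gripper_force: 63.3
```

Call:
{"name": "drive_tool", "arguments": {"deltas": [[[0.2,0,0,0,0,0],[0.24,0,0,0,0,0],[0.24,0,0,0,0,0],[0.24,0,0,0,0,0],[0.24,0,0,0,0,0],[0.24,0,0,0,0,0],[0,0,0,0,0,0]]]}}

```text
time_s: 35.2
eef_pos: [0.6425, -0.1775, 0.0316]
tool_rot: [0.999, -0.049, 0.0, -0.0]
force: [0.9, -0.0, -1.7]
gripper_width: 0.481
gripper_force: 63.2
```

```bash
python3 -c "
from sc import *
t=tip(); print(t[0],inv(t[0]),bot.state()['force'])
R=Rd(YP); T=lambda x,y,z:np.r_[pl(x,y),z]
e=trows(T(.055,-.010,.135),R,2);e=trows(T(-.110,.057,.135),R,5,e);e=trows(T(-.110,.057,.068),R,3,e)"
```

```text
[ 0.64246552 -0.17757278  0.06590483] [ 0.06076784 -0.01008721] [ 0.94333793 -0.01787889 -1.66183706]
[[[-0.05, 0.0, -0.58, 0.0, 0.0, 0.0],
[-0.05, 0.0, -0.57, 0.0, 0.0, 0.0]]] end [ 0.6365 -0.177   0.1349]
[[[-0.55, -0.22, 0.0, 0.0, 0.0, 0.0],
[-0.55, -0.23, 0.0, 0.0, 0.0, 0.0],
[-0.55, -0.22, 0.0, 0.0, 0.0, 0.0],
[-0.55, -0.23, 0.0, 0.0, 0.0, 0.0],
[-0.55, -0.22, 0.0, 0.0, 0.0, 0.0]]] end [ 0.4789 -0.0939  0.1349]
[[[0.0, 0.0, 0.37, 0.0, 0.0, 0.0],
[0.0, 0.0, 0.37, 0.0, 0.0, 0.0],
[0.0, 0.0, 0.37, 0.0, 0.0, 0.0]]] end [ 0.4789 -0.0938  0.0683]
```

Call:
{"name": "drive_tool", "arguments": {"deltas": [[[0,0,-0.6,0,0,0],[-0.1,0,-0.6,0,0,0],[-0.55,-0.22,0,0,0,0],[-0.55,-0.23,0,0,0,0],[-0.55,-0.22,0,0,0,0],[-0.55,-0.23,0,0,0,0],[-0.55,-0.22,0,0,0,0],[0,0,0,0,0,0]]]}}

```text
time_s: 36.2
eef_pos: [0.4755, -0.0926, 0.1041]
tool_rot: [0.999, -0.049, -0.0, -0.001]
force: [0.0, 0.4, -1.3]
gripper_width: 0.485
gripper_force: 63.1
```

```bash
python3 -c "
from sc import *
t=tip(); print(t[0],inv(t[0]),bot.state()['force'],np.degrees(np.arctan2(*t[1].apply([1,0,0])[1::-1])))
for n in('wrist','scene','side'):
  w=snap(n)
  for z in (.03,.004): print(n,z,[(round(d['conf'],2),inv(ray(w,d['at'],z)).round(4).tolist()) for d in bot.place_of(w,'chip1')][:7])
R=Rd(YP); T=lambda x,y,z:np.r_[pl(x,y),z]
e=trows(T(-.110,.057,.068),R,4)"
```

```text
[ 0.47548815 -0.09263382  0.13837973] [-0.11382003  0.05784763] [ 0.01573542  0.37116472 -1.34432145] -5.6344973000791985
wrist 0.03 [(0.66, [-0.0764, 0.0498])]
wrist 0.004 [(0.66, [-0.081, 0.0488])]
scene 0.03 [(0.61, [-0.0164, 0.0765]), (0.56, [0.0865, -0.0672]), (0.48, [0.0559, -0.0896]), (0.43, [0.0815, -0.0026]), (0.37, [-0.0803, 0.0477])]
scene 0.004 [(0.61, [-0.0365, 0.0789]), (0.56, [0.0698, -0.0694]), (0.48, [0.0381, -0.0925]), (0.43, [0.0646, -0.0027]), (0.37, [-0.1024, 0.0492])]
side 0.03 [(0.69, [-0.0763, 0.0382]), (0.56, [0.0547, -0.0177]), (0.52, [0.0572, -0.0818]), (0.46, [0.0395, -0.1012]), (0.39, [-0.0167, 0.0731])]
side 0.004 [(0.69, [-0.0666, 0.06]), (0.56, [0.0721, 0.0007]), (0.52, [0.0748, -0.0671]), (0.46, [0.056, -0.0876]), (0.39, [-0.0035, 0.0969])]
[[[0.01, 0.0, 0.29, 0.0, 0.0, 0.0],
[0.0, 0.0, 0.3, 0.0, 0.0, 0.0],
[0.01, 0.0, 0.29, 0.0, 0.0, 0.0],
[0.0, 0.0, 0.29, 0.0, 0.0, 0.0]]] end [ 0.4791 -0.0941  0.0682]
```

Call:
{"name": "drive_tool", "arguments": {"deltas": [[[0.03,0,0.3,0,0,0],[0.02,0,0.3,0,0,0],[0,0,0.29,0,0,0],[0,0,0.28,0,0,0],[0,0,0,0,0,0]]]}}

```text
time_s: 37.28
eef_pos: [0.4795, -0.0936, 0.0324]
tool_rot: [0.999, -0.05, -0.001, -0.001]
force: [-0.5, 0.3, -2.4]
gripper_width: 0.485
gripper_force: 63.6
```

Call:
{"name": "drive_tool", "arguments": {"deltas": [[[0.2,0,0,0,0,0],[0.25,0,0,0,0,0],[0.25,0,0,0,0,0],[0.25,0,0,0,0,0],[0.25,0,0,0,0,0],[0.25,0,0,0,0,0]]]}}

```text
time_s: 38.02
eef_pos: [0.5682, -0.1027, 0.034]
tool_rot: [0.999, -0.05, 0.0, -0.0]
force: [0.2, -0.0, -1.8]
gripper_width: 0.481
gripper_force: 63.6
```

```bash
python3 -c "
from sc import *
t=tip(); print(t[0],inv(t[0]),bot.state()['force'])
for n in('wrist','scene'):
  w=snap(n)
  for z in (.03,): print(n,z,[(round(d['conf'],2),inv(ray(w,d['at'],z)).round(4).tolist()) for d in bot.place_of(w,'chip1')][:7])
"
```

```text
[ 0.56822158 -0.10271335  0.06828858] [-0.02054403  0.05702819] [ 0.24027716 -0.00470647 -1.80725887]
wrist 0.03 [(0.98, [0.0693, 0.0061]), (0.89, [-0.0032, 0.0421]), (0.85, [0.0539, -0.0746]), (0.69, [0.0696, -0.0558])]
scene 0.03 [(0.73, [-0.0819, 0.0661]), (0.56, [0.0855, -0.0618]), (0.47, [0.0087, 0.0768]), (0.46, [0.0098, 0.0423]), (0.46, [0.0605, -0.086]), (0.38, [0.0855, -0.0051])]
```

Call:
{"name": "drive_tool", "arguments": {"deltas": [[[0.22,0,0,0,0,0],[0.22,0,0,0,0,0],[0.22,0,0,0,0,0],[0.22,0,0,0,0,0],[0.22,0,0,0,0,0],[0.22,0,0,0,0,0],[0,0,0,0,0,0],[0,0,-0.5,0,0,0],[-0.5,0,-0.6,0,0,0],[-0.8,0,-0.6,0,0,0]]]}}

```text
time_s: 39.48
eef_pos: [0.5677, -0.1028, 0.1368]
tool_rot: [0.999, -0.049, -0.0, -0.0]
force: [0.0, -0.7, -1.0]
gripper_width: 0.483
gripper_force: 63.5
```

```bash
python3 -c "
from sc import *
t=tip(); print(t[0],inv(t[0]),bot.state()['force'])
W={n:snap(n) for n in('wrist','scene','side')}
A={n:[d['at'] for d in bot.place_of(w,'chip1') if d['conf']>.3] for n,w in W.items()}
for n,w in W.items(): print(n,[inv(ray(w,a,.006)).round(4).tolist() for a in A[n]])
for a in A['scene']:
  best=None
  for b in A['side']:
    X=tri([W['scene'],W['side']],[a,b]); e=max(np.linalg.norm(proj(W['scene'],X)-np.array(a)*[640,400]),np.linalg.norm(proj(W['side'],X)-np.array(b)*[640,400]))
    if best is None or e<best[0]: best=(e,X)
  print(best[0].round(1),inv(best[1]).round(4),best[1][2].round(4))
"
```

```text
[ 0.56771618 -0.10283111  0.17113038] [-0.02103523  0.05686082] [ 0.00651949 -0.72034605 -0.97931491]
wrist [[0.0679, -0.068], [0.0716, -0.0018], [0.0608, 0.0413], [0.0617, 0.0816], [0.052, -0.0908]]
scene [[0.0679, -0.0688], [0.0547, 0.041], [0.0403, -0.0836], [0.0677, -0.0079], [0.0639, 0.0739]]
side [[0.0574, 0.0472], [0.0674, -0.0691], [0.0687, -0.0063], [0.0698, 0.086], [0.0541, -0.0886]]
0.0 [ 0.0677 -0.0689] 0.0056
1.1 [0.0556 0.0424] 0.0095
0.3 [ 0.054  -0.0811] 0.0265
0.3 [ 0.0681 -0.0075] 0.0071
1.8 [0.0659 0.0761] 0.0129
```

```bash
python3 -c "
from sc import *
W={n:snap(n) for n in('wrist','scene','side')}
import itertools
E={'wrist':(.052,-.0908),'scene':(.0403,-.0836),'side':(.0541,-.0886)}
C={}
for n,w in W.items():
  best=None
  for q in bot.silhouettes(w,'chip1'):
    m=q['mask']; v,u=np.nonzero(m); c=np.array([u.mean()+.5,v.mean()+.5])
    d=np.linalg.norm(inv(ray(w,c/[640,400],.006))-E[n]) if 1 else 0
    if best is None or d<best[0]: best=(d,c,len(u),(u.min(),v.min(),u.max(),v.max()),w['img'][m].mean(0))
  C[n]=best[1]; print(n,best)
for a,b in itertools.combinations(W,2):
  X=tri([W[a],W[b]],[C[a]/[640,400],C[b]/[640,400]]); print(a,b,inv(X),X[2],np.linalg.norm(proj(W[a],X)-C[a]))
X=tri(list(W.values()),[c/[640,400] for c in C.values()]);print(inv(X),X[2])
# plan to pad
PC=np.array([.596,.1728]);r=np.radians(5.5)
print('pad'); e=trows([.52,.03,.19],Rd(0),4);e=trows([.596,.1728,.16],Rd(r),4,e)
"
```

```text
wrist (np.float64(0.004972657205118981), array([472.96268657, 108.84825871]), 201, (np.int64(461), np.int64(104), np.int64(484), np.int64(113)), array([50.19402985, 46.66666667, 44.30845771]))
scene (np.float64(0.014557657884071993), array([199.35106383, 267.18085106]), 47, (np.int64(195), np.int64(264), np.int64(203), np.int64(270)), array([14.34042553, 14.10638298, 13.42553191]))
side (np.float64(0.08547601567635786), array([400.08241758, 253.26923077]), 91, (np.int64(394), np.int64(248), np.int64(405), np.int64(258)), array([30.69230769, 29.76923077, 29.31868132]))
wrist scene [ 0.05697822 -0.08786151] 0.010385291970607011 0.0037928892157202826
wrist side [ 0.0447818  -0.05177566] 0.06595759983017084 22.258536584741226
scene side [ 0.05659469 -0.05984092] 0.04080750022914987 15.81376629458075
[ 0.05674976 -0.06386955] 0.04569283569773979
pad
[[[-0.26, -0.53, -0.09, 0.0, 0.0, -0.14],
[-0.24, -0.54, -0.08, 0.0, 0.0, -0.14],
[-0.23, -0.54, -0.09, -0.01, 0.01, -0.15],
[-0.21, -0.55, -0.08, 0.0, 0.0, -0.14]]] end [0.52   0.0302 0.1897]
[[[0.32, -0.59, 0.12, 0.0, 0.0, -0.14],
[0.33, -0.59, 0.13, 0.0, 0.0, -0.13],
[0.34, -0.58, 0.12, 0.0, 0.0, -0.14],
[0.36, -0.57, 0.12, 0.0, 0.0, -0.14]]] end [0.5959 0.1729 0.1603]
```

All five chips are in the trough; the doubtful one triangulates to z≈10 mm, x=57 mm. Now for a fresh look at the pad from the wrist camera.

```bash
python3 -c "
from h import *
e=trows([.465,.17,.22],Rd(np.radians(6)),7)"
```

```text
[[[-0.31, -0.62, -0.12, 0.0, 0.0, -0.17],
[-0.29, -0.63, -0.12, 0.0, 0.0, -0.16],
[-0.27, -0.64, -0.12, 0.0, 0.0, -0.17],
[-0.26, -0.65, -0.12, 0.0, 0.01, -0.17],
[-0.23, -0.65, -0.12, -0.01, 0.0, -0.16],
[-0.22, -0.66, -0.12, 0.0, 0.0, -0.17],
[-0.19, -0.67, -0.12, 0.0, 0.0, -0.17]]] end [0.4651 0.1702 0.2199]
```

Call:
{"name": "drive_tool", "arguments": {"deltas": [[[-0.31,-0.62,-0.12,0,0,-0.17],[-0.29,-0.63,-0.12,0,0,-0.16],[-0.27,-0.64,-0.12,0,0,-0.17],[-0.26,-0.65,-0.12,0,0,-0.17],[-0.23,-0.65,-0.12,0,0,-0.16],[-0.22,-0.66,-0.12,0,0,-0.17],[-0.19,-0.67,-0.12,0,0,-0.17],[0,0,0,0,0,0],[0,0,0,0,0,0]]]}}

```text
time_s: 41.2
eef_pos: [0.4653, 0.1698, 0.1864]
tool_rot: [0.999, 0.053, 0.0, 0.0]
force: [0.2, -0.6, -2.0]
gripper_width: 0.486
gripper_force: 63.6
```

```bash
cat > pad.py <<'E'
from sc import *
from scipy.optimize import minimize
t=tip(); print(t[0],np.degrees(np.arctan2(*t[1].apply([1,0,0])[1::-1])))
def fit(w):
    r=bot.silhouettes(w,'pad')
    if not r: return
    M=(r[0]['mask']).astype(np.uint8)
    # tight dark mask near detected region
    g=w['img'].max(2); near=cv2.dilate(M,np.ones((7,7))); in_=np.median(g[M>0]); ring=near-M; out=np.median(g[(cv2.dilate(M,np.ones((15,15)))-near)>0])
    B=((g<(in_+out)/2)&(near>0)).astype(float)
    poly=np.array([[-24,-50],[-24,-16],[-39.5,0],[-24,16],[-24,50],[24,50],[24,-50]])/1000
    def ren(q):
        c,s=np.cos(q[2]),np.sin(q[2])
        px=np.array([proj(w,[q[0]+c*a-s*b,q[1]+s*a+c*b,.003]) for a,b in poly])
        im=np.zeros(g.shape,np.uint8); cv2.fillPoly(im,[np.round((px-.0)*16).astype(int)],255,cv2.LINE_AA,4); return im/255.
    cost=lambda q: np.abs(ren([q[0]/1000,q[1]/1000,q[2]/100])-M_use).sum()
    for nm,M_use in(('net',M.astype(float)),('dark',B)):
        globals()['M_use']=M_use
        f=lambda q,U=M_use: np.abs(ren([q[0]/1000,q[1]/1000,q[2]/100])-U).sum()
        o=min((minimize(f,[596+dx,172.7,10],method='Nelder-Mead',options=dict(initial_simplex=[[596+dx-4,170,7],[596+dx+4,170,10],[596+dx,177,10],[596+dx,173,14]])) for dx in(-2,2)),key=lambda o:o.fun)
        print(nm,r[0]['conf'],o.x[:2].round(2),np.degrees(o.x[2]/100).round(2),o.fun.round(1),U if False else M_use.sum())
for n in('wrist','scene','side'):
    w=snap(n); print(n); fit(w)
    for k,z in(('pad',0),('pad_tab',.003)): print(k,[ray(w,d['at'],z)[:2].round(4).tolist() for d in bot.place_of(w,k)][:1])
E
python3 pad.py
```

```text
[0.46526043 0.16982833 0.22069179] 6.028678573127836
wrist
net 0.91 [596.07 172.59] 6.61 176.0 4625.0
dark 0.91 [595.36 172.07] 6.51 216.0 4540.0
pad [[0.5928, 0.1751]]
pad_tab [[0.5551, 0.1691]]
scene
net 0.79 [594.97 171.17] 6.58 55.0 738.0
dark 0.79 [594.7  171.64] 6.57 47.7 754.0
pad [[0.5924, 0.1763]]
pad_tab [[0.5618, 0.1674]]
side
net 0.62 [1723.71 2449.33] 848.19 750.0 750.0
dark 0.62 [1723.71 2449.33] 848.19 924.0 924.0
pad [[0.584, 0.167]]
pad_tab [[0.5598, 0.163]]
```

```bash
python3 -c "
from sc import *
w=snap('wrist'); t,R=tip()
m=bot.silhouettes(w,'scraper')[0]['mask']; g=w['img'].mean(2)
print([ (u,int(np.nonzero(m[:,u])[0].min()),int(np.nonzero(m[:,u])[0].max())) for u in(270,290,320,350,375) if m[:,u].any()])
print('grad',[int(np.argmax(np.abs(np.diff(g[205:245,u]))))+205 for u in(290,320,350)],[g[215:300:3,320].round(0).tolist()])
foot=.0355
P=lambda x,y,z: proj(w,t+R.apply([x,y,foot-z])).round(1)
for dx in(-.002,0,.002):
  print(dx,'footbot',P(dx+.012,-.038,0),P(dx+.012,.038,0),'foottop',P(dx+.012,-.038,.016),'handletop front',P(dx+.012,0,.072),'back',P(dx-.012,0,.072))
a=np.radians(6.5)
e=trows([.5955,.1722,.075],Rd(a),6)
"
```

```text
[(270, 223, 249), (290, 221, 331), (320, 222, 331), (350, 222, 331), (375, 222, 253)]
grad [221, 222, 222] [[109.0, 111.0, 104.0, 25.0, 28.0, 27.0, 25.0, 25.0, 24.0, 25.0, 29.0, 28.0, 25.0, 26.0, 26.0, 26.0, 27.0, 24.0, 26.0, 26.0, 25.0, 25.0, 24.0, 25.0, 33.0, 37.0, 40.0, 38.0, 37.0]]
-0.002 footbot [264.3 222.1] [381.7 222.2] foottop [259.5 232.2] handletop front [323.9 286.9] back [323.7 333.4]
0 footbot [264.2 219.2] [381.9 219.4] foottop [259.3 229.1] handletop front [323.9 282.8] back [323.7 329.7]
0.002 footbot [264.  216.4] [382.1 216.5] foottop [259. 226.] handletop front [323.9 278.6] back [323.7 326. ]
[[[0.36, 0.03, 0.41, 0.0, 0.0, -0.01],
[0.36, 0.04, 0.4, 0.0, 0.0, -0.01],
[0.36, 0.03, 0.41, 0.0, 0.0, 0.0],
[0.36, 0.03, 0.4, 0.0, 0.0, -0.01],
[0.36, 0.04, 0.41, 0.0, 0.0, -0.01],
[0.36, 0.03, 0.41, 0.0, 0.0, -0.01]]] end [0.5953 0.1723 0.0747]
```

Call:
{"name": "drive_tool", "arguments": {"deltas": [[[0.37,0.03,0.41,0,0,-0.01],[0.36,0.04,0.4,0,0,-0.01],[0.36,0.03,0.41,0,0,0],[0.37,0.03,0.4,0,0,-0.01],[0.36,0.04,0.41,0,0,-0.01],[0.37,0.03,0.41,0,0,-0.01],[0,0,0,0,0,0],[0,0,0,0,0,0]]]}}

```text
time_s: 42.9
eef_pos: [0.597, 0.1727, 0.0409]
tool_rot: [0.998, 0.057, 0.0, -0.0]
force: [0.8, 1.0, -2.1]
gripper_width: 0.485
gripper_force: 63.5
```

```bash
python3 -c "
from sc import *
t=tip(); print(t[0],np.degrees(np.arctan2(*t[1].apply([1,0,0])[1::-1])),t[1].apply([0,0,1]))
e=trows([.597,.172,.042],Rd(np.radians(6.5)),3)
"
```

```text
[0.59693993 0.17263898 0.07519563] 6.523452137190056 [ 3.52407893e-04  8.52292581e-04 -9.99999575e-01]
[[[0.0, 0.0, 0.18, 0.0, 0.0, 0.0],
[0.0, 0.01, 0.19, 0.0, 0.0, 0.0],
[0.0, 0.0, 0.18, 0.0, 0.0, 0.0]]] end [0.597  0.1721 0.0422]
```

Call:
{"name": "drive_tool", "arguments": {"deltas": [[[0,0,0.18,0,0,0],[0,0.01,0.19,0,0,0],[0,0,0.18,0,0,0],[0,0,0,0,0,0]]]}}

```text
time_s: 43.4
eef_pos: [0.5957, 0.1717, 0.0055]
tool_rot: [0.998, 0.057, -0.002, -0.0]
force: [-1.0, 1.2, -2.2]
gripper_width: 0.48
gripper_force: 63.5
```

Call:
{"name": "drive_tool", "arguments": {"deltas": [[[0,0,0.03,0,0,0],[0,0,0.02,0,0,0],[0,0,0,0,0,0]]]}}

```text
time_s: 43.78
eef_pos: [0.5974, 0.1719, 0.0045]
tool_rot: [0.998, 0.057, 0.0, -0.0]
force: [-0.8, -0.1, -1.9]
gripper_width: 0.483
gripper_force: 63.5
```

Call:
{"name": "drive_tool", "arguments": {"deltas": [[[0,0,0.02,0,0,0],[0,0,0,0,0,0]]]}}

```text
time_s: 44.02
eef_pos: [0.5976, 0.172, 0.0035]
tool_rot: [0.998, 0.057, 0.001, -0.0]
force: [0.3, 0.8, -0.7]
gripper_width: 0.483
gripper_force: 63.6
```

Call:
{"name": "drive_tool", "arguments": {"deltas": [[[0,0,0.02,0,0,0],[0,0,0,0,0,0]]]}}

```text
time_s: 44.28
eef_pos: [0.5977, 0.172, 0.0034]
tool_rot: [0.998, 0.057, 0.001, -0.0]
force: [-1.9, -1.0, 5.4]
gripper_width: 0.48
gripper_force: 64.4
```

Contact. Open partway and withdraw straight up.

Call:
{"name": "drive_tool", "arguments": {"deltas": [[[0,0,0,0,0,0],[0,0,0,0,0,0],[0,0,0,0,0,0],[0,0,-0.2,0,0,0],[0,0,-0.4,0,0,0],[0,0,-0.7,0,0,0],[0,0,-0.9,0,0,0],[0,0,-0.9,0,0,0]]], "fingers": 0.72}}

```text
time_s: 45.28
eef_pos: [0.597, 0.1718, 0.1905]
tool_rot: [0.998, 0.057, 0.001, -0.0]
force: [0.3, 0.5, -0.2]
gripper_width: 0.721
gripper_force: 0.0
```

Call:
{"name": "drive_tool", "arguments": {"deltas": [[[-0.7,0.3,-0.3,0,0,0],[-0.7,0.3,-0.3,0,0,0],[-0.7,0.3,0,0,0,0],[0,0,0,0,0,0]]]}}

```text
time_s: 45.78
eef_pos: [0.4762, 0.1029, 0.2255]
tool_rot: [0.998, 0.056, 0.001, -0.0]
force: [0.3, 0.1, 0.3]
gripper_width: 0.723
gripper_force: 0.0
```

```bash
python3 -c "
from sc import *
print(bot.state()['gripper_width'],tip()[0])
P,o=look()
w=snap('wrist')
for k,z in dict(scraper_edge=.003,scraper_grip=.053,scraper_thumb=.053).items():
    print(k,[(round(d['conf'],2),ray(w,d['at'],z)[:2].round(4).tolist()) for d in bot.place_of(w,k)][:2])
q=bot.silhouettes(w,'scraper')[0]; c=max(cv2.findContours(q['mask'].astype(np.uint8),0,cv2.CHAIN_APPROX_NONE)[0],key=cv2.contourArea)
a=cv2.approxPolyDP(c,3,True)[:,0]
for z in(.075,.019): print(z,[ray(w,x/np.array([640,400]),z)[:2].round(4).tolist() for x in a])
# overlay model iou
def model(x,y,yaw):
    R=Rn.from_euler('z',yaw); im=np.zeros((400,640),np.uint8)
    for (X,Y,z0,z1) in((.012,.038,.003,.019),(.012,.021,.019,.075)):
        pts=np.array([proj(w,np.array([x,y,0])+R.apply([i*X,j*Y,z])) for i in(-1,1) for j in(-1,1) for z in(z0,z1)],np.float32)
        cv2.fillConvexPoly(im,np.round(cv2.convexHull(pts)*16).astype(int),1,8,4)
    return im>0
from scipy.optimize import minimize
f=lambda v:(model(v[0]/1e3,v[1]/1e3,v[2]/100)^q['mask']).sum()
r=minimize(f,[595.5,172,11.3],method='Nelder-Mead',options=dict(initial_simplex=[[592,170,9],[599,170,12],[595,176,12],[596,172,16]])); print('fit',r.x[:2],np.degrees(r.x[2]/100),r.fun,q['mask'].sum())
for k in('spool','tin','jar','beaker'): print(k,[ray(p,bot.place_of(p,k)[0]['at'],0)[:2].round(3).tolist() for p in P if bot.place_of(p,k)])
"
```

```text
0.7225939643434548 [0.47614756 0.10287688 0.25984264]
scraper_edge [ 0.5968  0.1784 -0.0132] [0.63, 0.61]
scraper_grip [0.5956 0.1687 0.061 ] [0.67, 0.61]
scraper_thumb [0.5798 0.1695 0.0475] [0.84, 0.81]
scraper_edge [(0.71, [0.5985, 0.172])]
scraper_grip [(0.69, [0.5957, 0.1709])]
scraper_thumb [(0.76, [0.5879, 0.1699])]
0.075 [[0.5961, 0.1992], [0.5783, 0.1936], [0.5881, 0.1327], [0.6052, 0.1354], [0.6045, 0.1492], [0.6108, 0.1566], [0.6075, 0.1927]]
0.019 [[0.6022, 0.2137], [0.5814, 0.2072], [0.5929, 0.1357], [0.6129, 0.1389], [0.612, 0.1551], [0.6194, 0.1638], [0.6156, 0.2061]]
fit [597.39722077 174.94922259] 7.994250910335045 108.0 1961
spool [[0.698, 0.263], [0.688, 0.257]]
tin [[0.607, 0.276], [0.605, 0.28]]
jar [[0.611, 0.071], [0.607, 0.067]]
beaker [[0.704, 0.105], [0.715, 0.102]]
```

```bash
python3 -c "
from sc import *
for n in('scene','side'):
  a=cv2.imread(f'pics/{n}0.png')[:,:,::-1]; p=snap(n); b=p['img']
  for k,X,h in(('jar',(.608,.058),.045),('tin',(.606,.271),.04),('spool',(.693,.258),.046),('beaker',(.709,.1),.05)):
    c=proj(p,[X[0],X[1],h/2]).astype(int); s=13
    T=a[c[1]-s:c[1]+s,c[0]-s:c[0]+s].copy(); W=b[c[1]-s-8:c[1]+s+8,c[0]-s-8:c[0]+s+8].copy()
    m=cv2.matchTemplate(W,T,cv2.TM_CCOEFF_NORMED); i=np.unravel_index(m.argmax(),m.shape); print(n,k,'shift px',i[1]-8,i[0]-8,m.max().round(3))
P=snap('wrist');print([ray(P,d['at'],0)[:2].round(4).tolist() for d in bot.place_of(P,'jar')])
S=[snap('scene'),snap('side')]
for p in S: print([inv(ray(p,d['at'],.006)).round(3).tolist() for d in bot.place_of(p,'chip1')])
"
```

```text
scene jar shift px 0 0 0.997
scene tin shift px 0 0 0.994
scene spool shift px 0 0 0.993
scene beaker shift px 0 0 0.992
side jar shift px 0 0 0.999
side tin shift px 0 0 0.68
side spool shift px 0 0 0.944
side beaker shift px 0 0 0.999
[[0.6123, 0.0611], [0.6527, -0.0964], [0.6283, -0.265]]
[[0.059, 0.038], [0.063, 0.077], [0.073, 0.002], [0.05, -0.089], [0.06, -0.073], [0.102, 0.27]]
[[0.068, -0.072], [0.07, 0.045], [0.059, -0.086], [0.072, 0.003], [0.069, 0.08]]
```

Nothing else moved, all five chips are in the trough, and the scraper stands on the pad. Handing in.

```bash
python3 -c "
from bench import bot
print(bot.hand_in())"
```

```text
the job is handed in; nothing more can be done
None
```

I handed the job in at about 46 s, and no verdict came back. By my measurements all five chips are in the trough and the scraper stands square on the pad within about 3 mm of its middle, thumb pad toward the tab. The spool, tin, jar and beaker did not move.

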